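Sort the tested lithium cells and lock the safety jar

TASK

The cells on the mat have been tested: put every spent cell (red band) into the yellow safety jar, and set every sound cell (white) down upright in the blue tray, one to a compartment and not dropped in. The jar's red cap comes off only when pressed down firmly while it is turned anticlockwise; put it back when the spent cells are in, pressing and turning it clockwise until it is locked, with its white bar in line with the jar's marks. Leave the cell that is already in the tray and the other things on the bench where they are.

Things in the scene. Friction and masses are not known exactly. Their poses are not given: they have to be found in the camera images.
- jar: yellow wide-mouth safety jar, screwed to the bench (does not move): body 100 mm diameter on a black 116 mm foot, flat shoulder 105 mm up, neck 41 mm outside with two small lugs, open mouth 36 mm inside at 150 mm height, hollow inside (floor 10 mm up). Origin on the bench on the jar's axis, z up; its x axis runs through the two black index marks on the shoulder.
- cap: red ribbed push-and-turn cap: 64 mm diameter, 34 mm tall, open underneath, about 45 g, a white bar across its top along its x. Origin at the centre of its underside, z up. Locked on the jar, its underside is 128 mm up and the bar lines up with the jar's marks within 5 degrees (half a turn makes no difference); it then cannot be lifted, nor turned more than 5 degrees unless pressed.
- cap_top (a point): centre of the cap's top face, 34 mm above its underside (162 mm above the bench when locked). To release: hold it 5 to 6.5 mm down (about 15 N; it bottoms at 7 mm), turn anticlockwise seen from above (about 0.4 N m) by 55 to 60 degrees, let up: past 48 degrees it springs 5 mm above its locked height and lifts straight off.
- jar_collar (a joint): grey sprung collar (62 mm) round the neck that pushes the cap up; about 0 with the cap locked, +0.005 m when free, negative when pressed (9 N at 0, +1.2 N per mm down). To refit: bar 50 to 130 degrees anticlockwise of the marks, lower the cap over the neck (1.9 mm play) to the collar (underside 133 mm up), press to 122 mm, turn clockwise to the stop 3 degrees past the marks, let up.
- tray: blue plastic tray for sound cells, fixed to the bench, 116 x 170 mm, 34 mm tall, floor 6 mm thick, divided into 2 (along its x) by 3 (along its y) square compartments 46 mm wide with 8 mm walls as high as the rim. Origin at the centre of its underside, z up.
- tray_cell0 (a point): centre of the floor of compartment 0 of the tray (6 mm above the bench), at tray x -27 mm, y -54 mm
- tray_cell1 (a point): centre of the floor of compartment 1 of the tray (6 mm above the bench), at tray x -27 mm, y 0 mm
- tray_cell2 (a point): centre of the floor of compartment 2 of the tray (6 mm above the bench), at tray x -27 mm, y 54 mm
- tray_cell3 (a point): centre of the floor of compartment 3 of the tray (6 mm above the bench), at tray x +27 mm, y -54 mm
- tray_cell4 (a point): centre of the floor of compartment 4 of the tray (6 mm above the bench), at tray x +27 mm, y 0 mm
- tray_cell5 (a point): centre of the floor of compartment 5 of the tray (6 mm above the bench), at tray x +27 mm, y 54 mm
- good1: sound lithium cell: an upright white cylinder with a thin black ring near its bare-metal top, 26.5 mm diameter, 65 mm tall, about 90 g; origin at the centre of its underside, z along its axis towards the top (plus) end. May be absent.
- good2: sound lithium cell: an upright white cylinder with a thin black ring near its bare-metal top, 26.5 mm diameter, 65 mm tall, about 90 g; origin at the centre of its underside, z along its axis towards the top (plus) end. May be absent.
- good3: sound lithium cell: an upright white cylinder with a thin black ring near its bare-metal top, 26.5 mm diameter, 65 mm tall, about 90 g; origin at the centre of its underside, z along its axis towards the top (plus) end. May be absent.
- good4: sound lithium cell: an upright white cylinder with a thin black ring near its bare-metal top, 26.5 mm diameter, 65 mm tall, about 90 g; origin at the centre of its underside, z along its axis towards the top (plus) end. May be absent.
- spent1: spent lithium cell: same size as the sound ones (26.5 mm diameter, 65 mm tall, about 90 g) but with a broad red band and a red top; origin at the centre of its underside, z along its axis towards the top. May be absent.
- spent2: spent lithium cell: same size as the sound ones (26.5 mm diameter, 65 mm tall, about 90 g) but with a broad red band and a red top; origin at the centre of its underside, z along its axis towards the top. May be absent.
- stowed: a sound cell (26.5 x 65 mm) that already stands in one compartment of the tray and stays there; origin at the centre of its underside
- tape: roll of amber tape lying flat among the cells, 60 mm diameter, 19 mm tall; origin at the centre of its underside. Leave alone.
- fluxbottle: small bottle with a black cap standing among the cells, 36 mm diameter, 88 mm tall; origin at the centre of its underside. Leave alone.
- screwdriver: screwdriver lying beyond the cells, 200 mm long along its x axis, 26 mm thick; origin near its middle. Leave alone.
- tweezers: steel tweezers lying flat beyond the cells, 120 mm long along its x, 6 mm thick; origin at its middle. Leave alone.
- board: green circuit board, 100 x 130 mm, 20 mm tall, at the far side of the bench; origin at its middle. Leave alone.
- multimeter: dark grey multimeter lying flat, 145 mm (x) by 75 mm, 40 mm tall, at the far side of the bench; origin at its middle. Leave alone.
Mind the look-alikes: they are no part of the job. What is shaped like the good3 but green is not meant. What is shaped like the spent2 but green is not meant.

How it is judged:
On the way, in this order (a step that is already met when the one before it is completed fails the run):
1. the safety cap is pressed, turned and taken off the jar ((z of cap in the frame of jar above 0.156 m or horizontal distance between cap and jar above 0.08 m)), for 0.2 s.
2. all spent cells are inside the jar (z of spent1 in the frame of jar between 0 and 0.118 m and horizontal distance between each of spent1, spent2 and jar below 0.05 m and z of spent2 in the frame of jar between 0 and 0.118 m), for 0.2 s.
3. the cap is back on the jar and locked (horizontal distance between cap and jar below 0.004 m and z of cap in the frame of jar between 0.1255 and 0.1298 m and angle between the x axis of cap and the x axis of jar, either way round below 0.17 rad and angle between cap's own z axis and vertical below 0.08 rad), for 0.3 s.
At the end, for the whole second after the job is handed in: Spent cells inside the jar (undersides below 118 mm); cap locked on it (centred within 4 mm, underside 125.5 to 129.8 mm up, bar within 0.17 rad of the marks, level); each sound cell upright (0.12 rad), still, on the floor of its own compartment within 16 mm of its centre (all of step 2 and all of step 3 and (horizontal distance between good1 and tray_cell0 below 0.016 m or horizontal distance between good1 and tray_cell1 below 0.016 m or horizontal distance between good1 and tray_cell2 below 0.016 m or horizontal distance between good1 and tray_cell3 below 0.016 m or horizontal distance between good1 and tray_cell4 below 0.016 m or horizontal distance between good1 and tray_cell5 below 0.016 m) and angle between each of good1, good2, good3, good4's own z axis and vertical below 0.12 rad and z of each of good1, good2, good3, good4 in the frame of tray below 0.0095 m and linear speed of each of good1, good2, good3, good4, cap below 0.02 m/s and (horizontal distance between good2 and tray_cell0 below 0.016 m or horizontal distance between good2 and tray_cell1 below 0.016 m or horizontal distance between good2 and tray_cell2 below 0.016 m or horizontal distance between good2 and tray_cell3 below 0.016 m or horizontal distance between good2 and tray_cell4 below 0.016 m or horizontal distance between good2 and tray_cell5 below 0.016 m) and (horizontal distance between good3 and tray_cell0 below 0.016 m or horizontal distance between good3 and tray_cell1 below 0.016 m or horizontal distance between good3 and tray_cell2 below 0.016 m or horizontal distance between good3 and tray_cell3 below 0.016 m or horizontal distance between good3 and tray_cell4 below 0.016 m or horizontal distance between good3 and tray_cell5 below 0.016 m) and (horizontal distance between good4 and tray_cell0 below 0.016 m or horizontal distance between good4 and tray_cell1 below 0.016 m or horizontal distance between good4 and tray_cell2 below 0.016 m or horizontal distance between good4 and tray_cell3 below 0.016 m or horizontal distance between good4 and tray_cell4 below 0.016 m or horizontal distance between good4 and tray_cell5 below 0.016 m) and horizontal distance between good1 and good2 above 0.031 m and horizontal distance between each of good1, good2 and good3 above 0.031 m and horizontal distance between each of good1, good2, good3 and good4 above 0.031 m and horizontal distance between each of good1, good2, good3, good4 and stowed above 0.031 m); the robot touches nothing.
It fails at once if something that was to be left alone (tape, small bottle, screwdriver, tweezers, circuit board, multimeter) is moved more than 4 cm (distance of any of tape, fluxbottle, screwdriver, tweezers, board, multimeter from where it was at the start of the episode above 0.04 m).
It fails at once if the cell already in the tray is taken out or tipped over (distance of stowed from where it was at the start of the episode above 0.03 m or angle between stowed's own z axis and vertical above 0.5 rad).
It fails at once if a sound cell is dropped: it falls free from more than about 4 cm ((contact force between the fingers and good1 below 0.05 N and height (world z) of good1 above 0.035 m and linear speed of good1 above 0.5 m/s) or (contact force between the fingers and good2 below 0.05 N and height (world z) of good2 above 0.035 m and linear speed of good2 above 0.5 m/s) or (contact force between the fingers and good3 below 0.05 N and height (world z) of good3 above 0.035 m and linear speed of good3 above 0.5 m/s) or (contact force between the fingers and good4 below 0.05 N and height (world z) of good4 above 0.035 m and linear speed of good4 above 0.5 m/s)).
Of good1, good2, good3, good4 only 3 to 4 are there at a start; the rules pass over those that are not, and their reading is None.
Of spent1, spent2 only 1 to 2 are there at a start; the rules pass over those that are not, and their reading is None.
At some moment in a run one of cap may be knocked a few centimetres aside while the robot is not near it.
It also fails if it takes over 200 s, if anything falls off the work surface, if the arm or the gripper's body presses on something with over 40 N, if the wrist force passes 120 N, or if a joint passes its speed limit or range.

ROBOT

A 6-joint arm with a two-finger parallel gripper is mounted at the origin on the work surface. World frame = base frame: x ahead of the robot, y to its left, z up, the work surface at z = 0. Lengths are in m, angles in rad, forces in N, time in s.
With the tool pointing down it reaches from about 0.375 to 0.975 m from the base axis. Payload 3.8 kg.
Tool frame: the origin (TCP) lies midway between the tips of the shut fingers; the grasp point (between the pads) lies 19 mm behind it; x points along the fingers, y is the direction in which the jaws open and shut, and the axes are right-handed (so a half turn about x gives the same grasp; the last joint's range is limited). The gripper opens to 85 mm and grips with 20 to 120 N. Pads are 22 mm wide; open, the fingers measure 114 mm over their backs; the gripper's body (76 mm by 85 mm) begins 54 mm behind the grasp point. The pads swing forward as they close: fully open they stand 13 mm farther back than shut.
Start: joints at [-1.184, 0.264, 1.604, -0, 1.274, -0.037], TCP at [0.278, -0.615, 0.231] pointing down, gripper open.
Joint ranges: [-2.63, 2.63], [-0.94, 2.18], [0.31, 2.57], [-1.31, 4.45], [0, 2.66], [-2.55, 2.55]. Speed limits (rad/s): [2.57, 2.57, 3.14, 3.14, 3.14, 3.14].

INTERFACE

Orientations are given as a rotation vector (axis times angle).
In Python, from workcell import read_state, read_camera, get_calibration, finish_job gives the robot as it stands. The module is installed in compiled form; this text tells all that it offers.
- The arm moves only by the shell command python3 -m creep 'ROWS' [FORCE]. ROWS is JSON, a list of rows, each a list of 3 entries, a list of its own where there are three numbers: the closure in counts, from 0 (fully open) to 255 (shut), then the shift along the world's x, y, z in mm, then the turn about the world's z in rad. In form: [[hand, [tx, ty, tz], spin], ...]. A call has exactly 8 rows; each row shifts and turns the commanded pose from where the row before left it; what a row does not reach is not made up. A row lasts 1/12 s, in which the tool goes at most 41.7 mm and 7.16 degrees, less where a joint would pass 70% of its speed; a pose out of reach is approached as far as the arm can. A call is refused whole if a number of a shift passes 41.7 or a number of a turn 0.125, either way. A call with a gripper value outside its range is refused whole. The fingers move at their own pace and stop on an object; FORCE is the grip in N (left out, the last holds). Time passes only in rows, so rows that do not move let the fingers close, or fill a call up. It gives the time, the measured TCP pose, the force and the opening at its end, in the units of the state.
- read_state(): the state, without advancing time (a new reading comes with each control period).
- read_camera(name): name is "side" or "top"; returns (picture, depth): 420x560x3 uint8, blue, green, red; 420x560 float32, m along the optical axis (not along the pixel's ray), 0 where there is no reading.
- get_calibration(name): a dict with "K" (3x3 intrinsics, pixels), "eye" and "orientation" of the camera in the world. Camera axes: x right, y down, z forward; pixel columns grow to the right and rows downward; lengths in m; the calibration is good to about 2 mm. A picture is of the moment at which its call begins. get_calibration takes no time and is no camera call.
- finish_job(): hands the job in, once; it reports no verdict.
The state is a dict: "time": time; "q": joint angles; "joint_vel": joint speeds; "joint_torque": joint torques, N m; "tool_pos": TCP position; "tcp_rot": TCP orientation; "wrist_force": force on the tool from outside, world axes, zero at the start; "torque": the same for the moment, N m; "width": opening from 0.0 (shut) to 1.0 (fully open).
Only numpy, scipy, OpenCV 4.12 (cv2) and the standard library are available. Lean on these libraries where they do the work, as an engineer would, in place of code of your own. Each camera call takes 0.05 s, during which the arm holds its last target.

## Working session

There is one attempt and no reset: what is moved stays moved. The work goes in short steps, Python scripts to look and compute and a shell command to move; the robot and the scene stay as the last step left them, time stands still between calls to the robot, and variables do not carry over. Pictures are saved under pics/ and viewed, and the job is handed in when it is done.

```bash
mkdir -p pics; ls; python3 - <<'E'
from workcell import *
import cv2,json
s=read_state();print(s)
for n in("side","top"):
    im,d=read_camera(n);cv2.imwrite(f"pics/{n}0.png",im)
    c=get_calibration(n);print(n,c)
E
```

```text
pics
{'time': 0.0, 'q': array([-1.18391649e+00,  2.64758799e-01,  1.60538491e+00,  3.22884784e-05,
        1.27371743e+00, -3.69215162e-02]), 'joint_vel': array([ 1.87167659e-03, -1.56959043e-03,  6.10165795e-04, -4.86282965e-04,
       -6.41329272e-04, -6.05899815e-05]), 'joint_torque': array([ 6.39274822e-04, -5.15096605e+01, -3.67317796e+01, -1.06009165e-04,
        1.28565927e-02,  1.18640909e-05]), 'tool_pos': array([ 0.27729381, -0.6145987 ,  0.22995235]), 'tcp_rot': array([ 1.98799017,  0.43002386, -1.98873155]), 'wrist_force': array([-0.5411885 ,  0.33584478,  0.04070618]), 'torque': array([-0.01866492,  0.03317366, -0.05034053]), 'width': 0.9997089051566281}
side {'K': array([[533.18883016,   0.        , 280.41112154],
       [  0.        , 533.18883016, 205.69663202],
       [  0.        ,   0.        ,   1.        ]]), 'eye': array([ 0.54346927, -0.85837903,  0.91320862]), 'orientation': array([-2.32027353,  0.0757165 , -0.03493939])}
top {'K': array([[380.13538982,   0.        , 279.71684168],
       [  0.        , 380.13538982, 202.86032728],
       [  0.        ,   0.        ,   1.        ]]), 'eye': array([0.5062448 , 0.00207997, 1.17696543]), 'orientation': array([-2.17762446,  2.19048912, -0.07425203])}
```

View pics/side0.png

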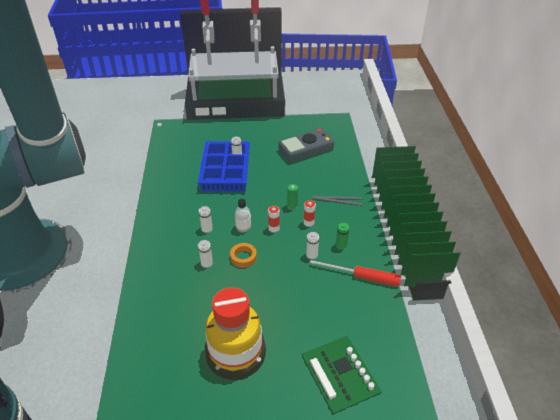

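View pics/top0.png

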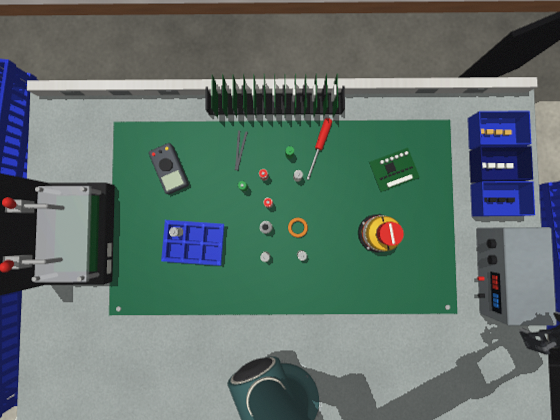

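```bash
cat > h.py <<'E'
from workcell import *
import cv2,numpy as np
from scipy.spatial.transform import Rotation as Ro
def cam(n):
    im,d=read_camera(n);c=get_calibration(n)
    return im,d,c['K'],np.array(c['eye']),Ro.from_rotvec(c['orientation']).as_matrix()
def ray(K,e,R,u,v,z):
    r=R@np.linalg.inv(K)@np.array([u,v,1.]); return e+r*(z-e[2])/r[2]
def cloud(d,K,e,R):
    v,u=np.mgrid[:d.shape[0],:d.shape[1]]
    p=np.stack([(u-K[0,2])/K[0,0]*d,(v-K[1,2])/K[1,1]*d,d],-1)
    return p@R.T+e
def proj(K,e,R,p):
    q=R.T@(np.array(p)-e); q=K@q; return q[:2]/q[2]
def blobs(m,amin=12):
    n,l,s,c=cv2.connectedComponentsWithStats(m.astype(np.uint8))
    return [(c[i],s[i,4],l==i) for i in range(1,n) if s[i,4]>=amin]
E
python3 - <<'E'
from h import *
np.set_printoptions(precision=4,suppress=True)
for n in("top","side"):
    im,d,K,e,R=cam(n);P=cloud(d,K,e,R)
    g=P[...,2]; print(n,'depth valid',(d>0).mean(), 'mat z', np.median(P[(im[...,1]>60)&(im[...,2]<30)&(d>0)][:,2]))
    h=cv2.cvtColor(im,cv2.COLOR_BGR2HSV)
    ws=(P[...,2]>0.012)&(P[...,2]<0.3)&(P[...,0]>.3)&(P[...,0]<.8)&(abs(P[...,1])<.5)&(d>0)
    for c,a,l in blobs(ws,15):
        q=P[l];zt=np.percentile(q[:,2],97);t=q[q[:,2]>zt-.006]
        print(c.round(1),a,'z',round(zt,4),'topmean',t.mean(0),'mid',(t.max(0)+t.min(0))/2,'ext',np.ptp(t,axis=0),'bgr',np.median(im[l],axis=0))
E
python3 - <<'E'
import cv2
im=cv2.imread('pics/top0.png');cv2.imwrite('pics/t_crop.png',cv2.resize(im[120:290,150:430],None,fx=2.8,fy=2.8,interpolation=cv2.INTER_CUBIC))
im=cv2.imread('pics/side0.png');cv2.imwrite('pics/s_crop.png',cv2.resize(im[120:400,160:420],None,fx=2.1,fy=2.1,interpolation=cv2.INTER_CUBIC))
E
```

```text
top depth valid 0.9960544217687075 mat z 0.003757960240792446
[317.8 148.1] 176 z 0.028 topmean [ 0.7799 -0.1219  0.025 ] mid [ 0.7793 -0.1231  0.026 ] ext [0.0411 0.0311 0.0077] bgr [ 48.  56. 184.]
[167.9 167.9] 1194 z 0.0415 topmean [0.6979 0.3462 0.0382] mid [0.6969 0.346  0.0403] ext [0.1375 0.0988 0.0095] bgr [97. 92. 88.]
[289.  151.2] 87 z 0.0661 topmean [ 0.7435 -0.0238  0.0639] mid [ 0.7425 -0.0235  0.0641] ext [0.0243 0.0237 0.0071] bgr [ 84. 151.  64.]
[263.  173.5] 77 z 0.0667 topmean [0.6754 0.0549 0.0635] mid [0.6753 0.0553 0.0643] ext [0.0217 0.0209 0.0072] bgr [ 80.  88. 205.]
[297.4 174.7] 79 z 0.067 topmean [ 0.6715 -0.0488  0.064 ] mid [ 0.6704 -0.0495  0.0645] ext [0.0235 0.0237 0.0067] bgr [173. 179. 175.]
[398.8 180. ] 103 z 0.0211 topmean [ 0.6566 -0.3623  0.0179] mid [ 0.6564 -0.3627  0.0186] ext [0.0364 0.0771 0.0068] bgr [230. 236. 237.]
[242.3 185.3] 79 z 0.0665 topmean [0.6399 0.1163 0.0634] mid [0.6401 0.1159 0.0639] ext [0.0212 0.0235 0.0064] bgr [ 89. 155.  68.]
[267.5 201.9] 69 z 0.0668 topmean [0.5898 0.0416 0.0643] mid [0.5894 0.0422 0.0651] ext [0.
[... 3114 characters left out ...]

[322.9 377.4] 287 z 0.0191 topmean [ 0.6553 -0.3634  0.0159] mid [ 0.6555 -0.3624  0.0168] ext [0.0361 0.0768 0.0075] bgr [232. 239. 237.]
[357.8 363.3] 26 z 0.0193 topmean [ 0.7243 -0.3401  0.0165] mid [ 0.7239 -0.339   0.0167] ext [0.0096 0.0101 0.0063] bgr [214.  217.5 213.5]
[361.9 370.1] 24 z 0.0185 topmean [ 0.7295 -0.3544  0.0162] mid [ 0.73   -0.3543  0.016 ] ext [0.009  0.0097 0.0066] bgr [218.  220.5 218. ]
[366.4 377.6] 32 z 0.0198 topmean [ 0.7352 -0.3695  0.0171] mid [ 0.7356 -0.3689  0.0174] ext [0.0097 0.0094 0.007 ] bgr [209.  212.  208.5]
[371.  384.8] 29 z 0.0189 topmean [ 0.7409 -0.3841  0.0162] mid [ 0.7411 -0.3843  0.017 ] ext [0.0082 0.009  0.0083] bgr [215. 220. 216.]
```

View pics/t_crop.png

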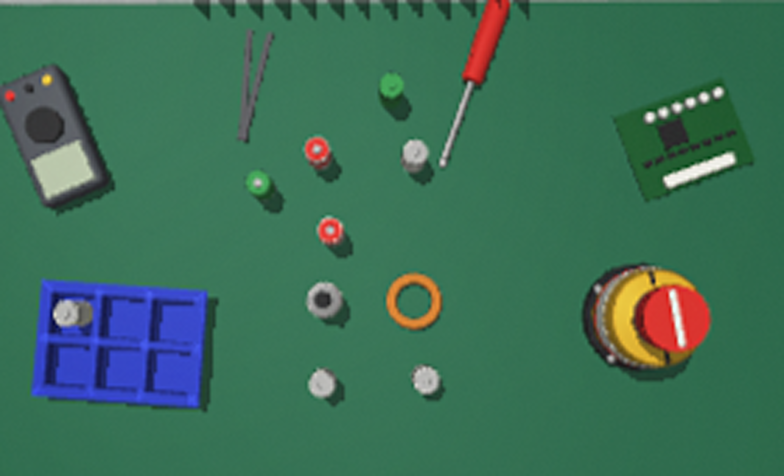

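View pics/s_crop.png

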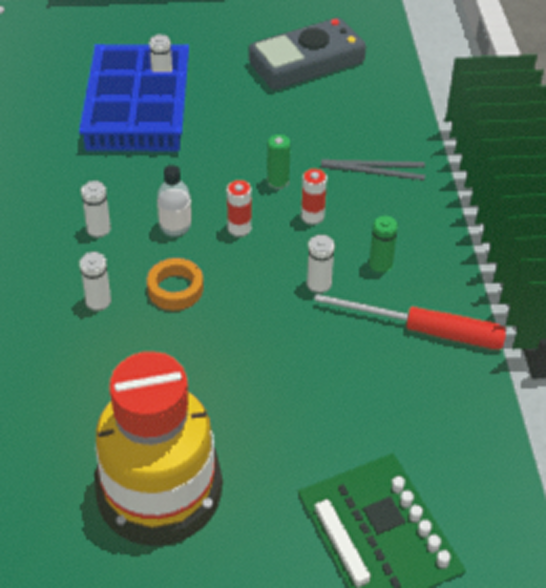

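```bash
cat >> h.py <<'E'
def st():
    s=read_state();R=Ro.from_rotvec(s['tcp_rot']).as_matrix();y=R[:,1]
    print('t %.2f tcp'%s['time'],(s['tool_pos']*1000).round(1),'yawjaw %.2f deg'%np.degrees(np.arctan2(y[1],y[0])),'x-axis',R[:,0].round(3),'F',s['wrist_force'].round(1),'T',s['torque'].round(2),'w %.3f'%s['width'],'q',s['q'].round(3))
E
python3 - <<'E'
from h import *
np.set_printoptions(precision=4,suppress=True)
st()
for n in("top","side"):
    im,d,K,e,R=cam(n);P=cloud(d,K,e,R);h=cv2.cvtColor(im,cv2.COLOR_BGR2HSV).astype(int)
    # tray
    m=(abs(P[...,2]-.034)<.006)&(h[...,0]>105)&(h[...,0]<130)&(h[...,1]>120)&(P[...,0]<.7)&(abs(P[...,1])<.42)
    r=cv2.minAreaRect((P[m][:,:2]*1000).astype(np.float32));print(n,'tray',r)
    print(cv2.boxPoints(r).round(1).tolist())
    # bar
    A=np.hypot(P[...,0]-.4956,P[...,1]+.2915)
    m=(A<.032)&(P[...,2]>.15)&(h[...,1]<90)&(h[...,2]>130)
    q=P[m][:,:2];c=q.mean(0);w,V=np.linalg.eigh(np.cov((q-c).T));v=V[:,1];v=v*np.sign(v[0])
    print('bar',m.sum(),c,np.degrees(np.arctan2(v[1],v[0])),'sd',np.sqrt(w))
    m=(A<.032)&(P[...,2]>.15)&(h[...,2]>60)
    uv=np.argwhere(m)[:,::-1].mean(0);
    (c,rr)=cv2.minEnclosingCircle((P[m][:,:2]*1000).astype(np.float32));print('captop',P[m].mean(0),c,rr)
    # marks
    m=(A>.033)&(A<.052)&(abs(P[...,2]-.106)<.012)&(h[...,2]<60)
    for c,a,l in blobs(m,3): print('mark',c,a,P[l].mean(0), ray(K,e,R,*c,.105))
E
```

```text
t 0.20 tcp [ 277.4 -614.9  230.4] yawjaw -65.72 deg x-axis [-0.001  0.001 -1.   ] F [ 0.4 -0.7  0.7] T [-0.05  0.01 -0.05] w 1.000 q [-1.184  0.264  1.605 -0.     1.274 -0.037]
top tray ((471.97027587890625, 268.18109130859375), (178.86700439453125, 123.78099822998047), 85.76235961914062)
[[403.6000061035156, 183.60000610351562], [527.0999755859375, 174.39999389648438], [540.2999877929688, 352.79998779296875], [416.8999938964844, 361.8999938964844]]
bar 50 [ 0.4954 -0.2917] 8.95971848205918 sd [0.002 0.016]
captop [ 0.496  -0.2901  0.1622] (496.03179931640625, -290.10162353515625) 31.654706954956055
mark [388.  247.5] 4 [ 0.4549 -0.2983  0.1032] [ 0.455  -0.2978  0.105 ]
side tray ((470.23095703125, 269.3803405761719), (187.9163818359375, 124.27037811279297), 85.68936157226562)
[[401.20001220703125, 180.39999389648438], [525.0999755859375, 171.0], [539.2999877929688, 358.3999938964844], [415.29998779296875, 367.70001220703125]]
bar 117 [ 0.4945 -0.2909] 9.190957779433374 sd [0.0025 0.0156]
captop [ 0.4953 -0.2946  0.1605] (495.5440673828125, -291.48046875) 31.969398498535156
mark [210. 326.] 3 [ 0.4546 -0.2968  0.0998] [ 0.4552 -0.3004  0.105 ]
```

```bash
python3 -m creep '[[0,[18.2,27,0],0.078],[0,[18.2,27,0],0.078],[0,[18.2,27,0],0.078],[0,[18.2,27,0],0.078],[0,[18.2,27,0],0.078],[0,[18.2,27,0],0.078],[0,[18.2,27,0],0.078],[0,[18.2,27,0],0.078]]' 60
python3 -m creep '[[0,[18.2,27,0],0],[0,[18.2,27,0],0],[0,[18.2,27,0],0],[0,[17.4,27,0],0],[0,[0,0,0],0],[0,[0,0,0],0],[0,[0,0,0],0],[0,[0,0,0],0]]'
python3 -c "
from h import *;st()"
```

```text
time: 0.97
tool_pos: [0.4238, -0.3979, 0.2314]
tcp_rot: [1.581, 0.917, -1.58]
wrist_force: [-0.2, -0.5, -0.2]
width: 0.995
time: 1.63
tool_pos: [0.4946, -0.2921, 0.2313]
tcp_rot: [1.583, 0.914, -1.584]
wrist_force: [-0.7, -0.2, -0.8]
width: 1.002
t 1.63 tcp [ 494.6 -292.1  231.3] yawjaw -30.01 deg x-axis [-0. -0. -1.] F [-0.7 -0.2 -0.8] T [-0.01  0.03 -0.06] w 1.002 q [-5.770e-01  7.500e-02  1.823e+00 -1.000e-03  1.243e+00 -5.300e-02]
```

```bash
python3 -m creep '[[0,[0.5,0.5,-20],0],[0,[0,0,-20],0],[0,[0,0,-20],0],[0,[0,0,-20],0],[0,[0,0,-14],0],[0,[0,0,-10],0],[0,[0,0,0],0],[0,[0,0,0],0]]'
python3 - <<'E'
from h import *
st()
for n in("top","side"):
    im,*_=cam(n);cv2.imwrite(f"pics/{n}1.png",cv2.resize(im[170:390,150:450] if n=='side' else im[150:320,300:500],None,fx=2.4,fy=2.4))
st()
E
```

```text
time: 2.3
tool_pos: [0.4951, -0.2915, 0.127]
tcp_rot: [1.584, 0.915, -1.585]
wrist_force: [0.7, -0.7, 0.2]
width: 1.0
t 2.30 tcp [ 495.1 -291.5  127. ] yawjaw -30.04 deg x-axis [-0.001  0.    -1.   ] F [ 0.7 -0.7  0.2] T [ 0.02  0.   -0.03] w 1.000 q [-0.575  0.164  1.926 -0.     1.052 -0.051]
t 2.40 tcp [ 496.3 -291.8  128.6] yawjaw -30.01 deg x-axis [ 0.002 -0.001 -1.   ] F [ 0.3 -0.  -0.6] T [-0.02  0.01 -0.01] w 1.000 q [-0.575  0.162  1.925 -0.     1.052 -0.051]
```

View pics/side1.png

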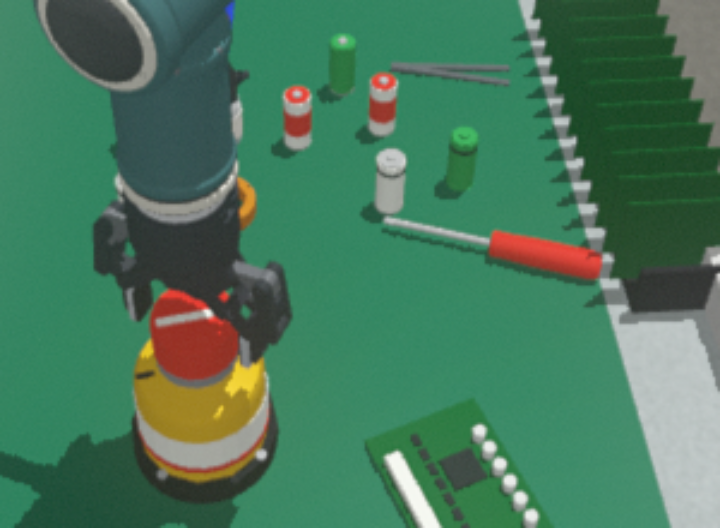

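The picture shows the jaws straddling the red cap (cap at about (195,330) in the crop). Next I close on it.

```bash
python3 -m creep '[[255,[0,0,0],0],[255,[0,0,0],0],[255,[0,0,0],0],[255,[0,0,0],0],[255,[0,0,0],0],[255,[0,0,0],0],[255,[0,0,0],0],[255,[0,0,0],0]]' 90
python3 -c "
from h import *;st()"
```

```text
time: 3.07
tool_pos: [0.4964, -0.2913, 0.1294]
tcp_rot: [1.583, 0.913, -1.582]
wrist_force: [-1.8, 0.7, 5.3]
width: 0.73
t 3.07 tcp [ 496.4 -291.3  129.4] yawjaw -29.94 deg x-axis [ 0.002 -0.001 -1.   ] F [-1.8  0.7  5.3] T [0.17 0.48 0.04] w 0.730 q [-0.574  0.161  1.925 -0.     1.054 -0.051]
```

```bash
python3 -m creep '[[255,[0,0,-1.5],0],[255,[0,0,-1.5],0],[255,[0,0,-1.5],0],[255,[0,0,-1],0],[255,[0,0,0],0],[255,[0,0,0],0],[255,[0,0,0],0],[255,[0,0,0],0]]'
python3 -c "
from h import *;st()
for i in range(3):
  cam('side');st()"
```

```text
time: 3.73
tool_pos: [0.4964, -0.2913, 0.1251]
tcp_rot: [1.583, 0.912, -1.582]
wrist_force: [-5.2, 2.2, 13.3]
width: 0.728
t 3.73 tcp [ 496.4 -291.3  125.1] yawjaw -29.94 deg x-axis [ 0.002 -0.002 -1.   ] F [-5.2  2.2 13.3] T [0.42 0.87 0.05] w 0.728 q [-0.574  0.166  1.928 -0.     1.046 -0.051]
t 3.78 tcp [ 496.4 -291.3  125.1] yawjaw -29.94 deg x-axis [ 0.002 -0.002 -1.   ] F [-5.6  3.1 12.2] T [0.45 0.91 0.02] w 0.727 q [-0.574  0.166  1.928 -0.     1.045 -0.051]
t 3.83 tcp [ 496.5 -291.3  125.1] yawjaw -29.94 deg x-axis [ 0.002 -0.002 -1.   ] F [-5.2  2.3 12.4] T [0.42 0.86 0.01] w 0.728 q [-0.574  0.166  1.928 -0.     1.046 -0.051]
t 3.88 tcp [ 496.4 -291.3  125.2] yawjaw -29.94 deg x-axis [ 0.002 -0.002 -1.   ] F [-4.3  1.8 12.9] T [0.41 0.9  0.  ] w 0.728 q [-0.574  0.166  1.928 -0.     1.046 -0.051]
```

```bash
python3 -m creep '[[255,[-0.3,0.1,-1],0],[255,[-0.3,0.1,-1],0],[255,[0,0,-0.2],0],[255,[0,0,0],0],[255,[0,0,0],0],[255,[0,0,0],0],[255,[0,0,0],0],[255,[0,0,0],0]]'
python3 -c "
from h import *;st()
for i in range(2):
  cam('side');st()"
```

```text
time: 4.55
tool_pos: [0.4964, -0.2914, 0.1236]
tcp_rot: [1.583, 0.911, -1.58]
wrist_force: [-4.9, 3.2, 14.7]
width: 0.734
t 4.55 tcp [ 496.4 -291.4  123.6] yawjaw -29.94 deg x-axis [ 0.003 -0.002 -1.   ] F [-4.9  3.2 14.7] T [0.45 0.85 0.02] w 0.734 q [-0.574  0.166  1.93  -0.     1.041 -0.051]
t 4.60 tcp [ 496.4 -291.3  123.6] yawjaw -29.94 deg x-axis [ 0.003 -0.002 -1.   ] F [-5.   1.8 14.6] T [0.49 0.81 0.03] w 0.730 q [-0.574  0.166  1.93  -0.     1.041 -0.051]
t 4.65 tcp [ 496.4 -291.3  123.6] yawjaw -29.94 deg x-axis [ 0.003 -0.002 -1.   ] F [-4.2  1.6 14.9] T [0.47 0.81 0.02] w 0.722 q [-0.574  0.166  1.93  -0.     1.041 -0.051]
```

```bash
python3 -m creep '[[255,[0,0,-0.7],0],[255,[0,0,0],0.06],[255,[0,0,0],0.09],[255,[0,0,0],0.09],[255,[0,0,0],0.09],[255,[0,0,0],0.09],[255,[0,0,0],0.09],[255,[0,0,0],0]]'
python3 -c "
from h import *;st()
for i in range(2):
  cam('side');st()"
```

```text
time: 5.32
tool_pos: [0.4979, -0.2916, 0.1235]
tcp_rot: [1.216, 1.198, -1.213]
wrist_force: [-0.8, 2.1, 13.2]
width: 0.728
t 5.32 tcp [ 497.9 -291.6  123.5] yawjaw -0.50 deg x-axis [ 0.006 -0.003 -1.   ] F [-0.8  2.1 13.2] T [0.32 0.27 0.2 ] w 0.728 q [-5.730e-01  1.670e-01  1.930e+00  1.000e-03  1.038e+00 -5.650e-01]
t 5.37 tcp [ 497.9 -291.7  123.5] yawjaw -0.66 deg x-axis [ 0.006 -0.003 -1.   ] F [-0.8  2.  13.2] T [0.4 0.3 0.1] w 0.729 q [-5.730e-01  1.670e-01  1.930e+00  1.000e-03  1.038e+00 -5.620e-01]
t 5.42 tcp [ 497.9 -291.8  123.5] yawjaw -0.71 deg x-axis [ 0.006 -0.003 -1.   ] F [-0.9  2.  14.5] T [0.38 0.42 0.06] w 0.729 q [-5.730e-01  1.670e-01  1.930e+00  1.000e-03  1.038e+00 -5.610e-01]
```

```bash
python3 -m creep '[[255,[-0.5,0,-0.3],0.08],[255,[-0.5,0,-0.2],0.08],[255,[0,0,0],0.09],[255,[0,0,0],0.09],[255,[0,0,0],0.09],[255,[0,0,0],0.06],[255,[0,0,0],0],[255,[0,0,0],0]]'
python3 - <<'E'
from h import *
st()
im,*_=cam('side');cv2.imwrite("pics/side2.png",cv2.resize(im[230:390,150:350],None,fx=3,fy=3))
st()
E
```

```text
time: 6.08
tool_pos: [0.4976, -0.2919, 0.1234]
tcp_rot: [0.85, 1.39, -0.849]
wrist_force: [0.1, 2.6, 14.0]
width: 0.728
t 6.08 tcp [ 497.6 -291.9  123.4] yawjaw 27.37 deg x-axis [ 0.008 -0.004 -1.   ] F [ 0.1  2.6 14. ] T [0.42 0.12 0.06] w 0.728 q [-5.740e-01  1.660e-01  1.931e+00  1.000e-03  1.036e+00 -1.053e+00]
t 6.13 tcp [ 497.6 -291.9  123.4] yawjaw 27.36 deg x-axis [ 0.008 -0.004 -1.   ] F [ 0.1  2.6 14. ] T [0.42 0.12 0.02] w 0.726 q [-5.740e-01  1.660e-01  1.931e+00  1.000e-03  1.036e+00 -1.052e+00]
```

View pics/side2.png

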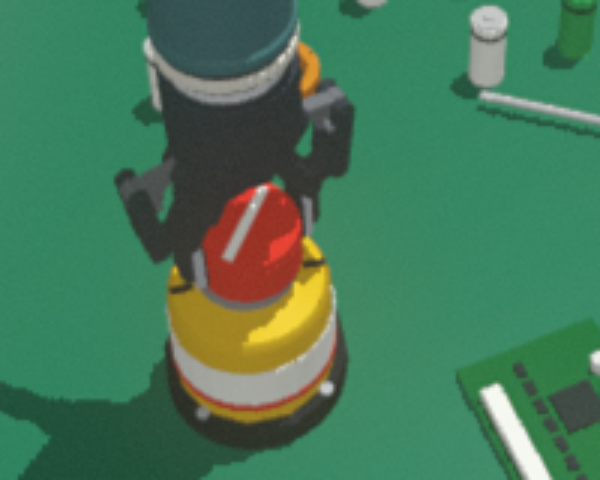

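```bash
python3 -m creep '[[255,[0,0,2],0],[255,[0,0,2],0],[255,[0,0,2],0],[255,[0,0,2],0],[255,[0,0,2],0],[255,[0,0,2],0],[255,[0,0,2],0],[255,[0,0,0],0]]'
python3 -c "
from h import *;st()"
```

```text
time: 6.8
tool_pos: [0.4945, -0.2909, 0.1333]
tcp_rot: [0.851, 1.396, -0.851]
wrist_force: [1.7, -1.4, 3.3]
width: 0.726
t 6.80 tcp [ 494.5 -290.9  133.3] yawjaw 27.34 deg x-axis [ 0.001 -0.001 -1.   ] F [ 1.7 -1.4  3.3] T [-0.1  -0.36 -0.01] w 0.726 q [-0.575  0.154  1.925 -0.     1.061 -1.052]
```

```bash
python3 -m creep '[[255,[0,0,3],0],[255,[0,0,4],0],[255,[0,0,8],0],[255,[0,0,15],0],[255,[0,0,20],0],[255,[0,0,20],0],[255,[0,0,0],0],[255,[0,0,0],0]]'
python3 - <<'E'
from h import *
st()
im,*_=cam('side');cv2.imwrite("pics/side3.png",cv2.resize(im[200:390,150:350],None,fx=3,fy=3))
st()
E
```

```text
time: 7.47
tool_pos: [0.4944, -0.2909, 0.2037]
tcp_rot: [0.851, 1.396, -0.851]
wrist_force: [-0.8, -0.3, -1.7]
width: 0.725
t 7.47 tcp [ 494.4 -290.9  203.7] yawjaw 27.33 deg x-axis [ 0.002 -0.001 -1.   ] F [-0.8 -0.3 -1.7] T [-0.02  0.05 -0.  ] w 0.725 q [-0.575  0.091  1.857 -0.     1.191 -1.052]
t 7.52 tcp [ 493.6 -290.4  202.2] yawjaw 27.33 deg x-axis [-0.001  0.    -1.   ] F [-1.   0.4 -0.7] T [ 0.04 -0.06 -0.02] w 0.725 q [-0.575  0.092  1.859 -0.     1.191 -1.052]
```

View pics/side3.png

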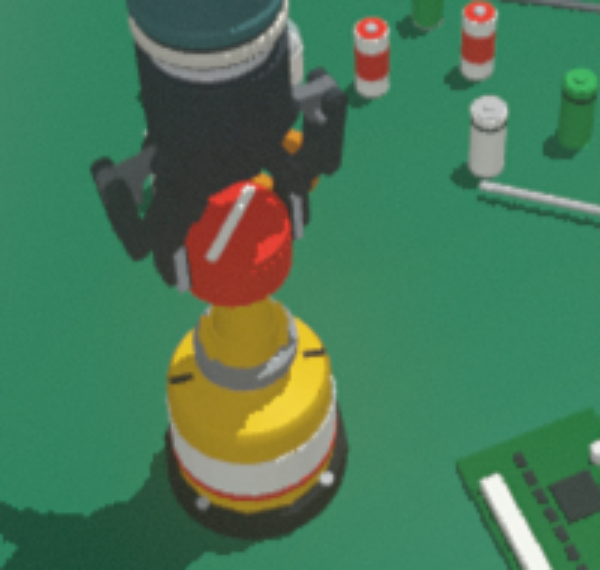

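```bash
python3 -m creep '[[255,[19.2,26.2,0],0],[255,[19.2,26.2,0],0],[255,[19.2,26.2,0],0],[255,[19.2,26.2,-20],0],[255,[19.2,26.2,-30],0],[255,[0,0,-40],0],[255,[0,0,-40],0],[255,[0,0,-30],0]]'
python3 -m creep '[[255,[0,0,-15],0],[255,[0,0,-10],0],[255,[0,0,-5],0],[255,[0,0,-3],0],[255,[0,0,-2],0],[255,[0,0,0],0],[255,[0,0,0],0],[255,[0,0,0],0]]'
python3 - <<'E'
from h import *
st();cam('side');st()
E
```

```text
time: 8.18
tool_pos: [0.5858, -0.1591, 0.0389]
tcp_rot: [0.849, 1.405, -0.852]
wrist_force: [0.0, -0.3, -1.1]
width: 0.723
time: 8.85
tool_pos: [0.59, -0.1615, 0.0105]
tcp_rot: [0.851, 1.395, -0.85]
wrist_force: [0.0, -1.2, -0.7]
width: 0.729
t 8.85 tcp [ 590.  -161.5   10.5] yawjaw 27.32 deg x-axis [ 0.002 -0.001 -1.   ] F [ 0.  -1.2 -0.7] T [-0.05  0.   -0.06] w 0.729 q [-0.308  0.366  1.918 -0.     0.855 -0.785]
t 8.90 tcp [ 589.9 -161.4   10.4] yawjaw 27.33 deg x-axis [ 0.002 -0.001 -1.   ] F [-0.3 -0.  -0.4] T [ 0.02  0.   -0.02] w 0.725 q [-0.308  0.366  1.919 -0.     0.855 -0.785]
```

```bash
python3 -m creep '[[255,[0,0,-3],0],[255,[0,0,-2],0],[255,[0,0,-1],0],[255,[0,0,0],0],[255,[0,0,-1],0],[255,[0,0,0],0],[255,[0,0,0],0],[255,[0,0,0],0]]'
python3 - <<'E'
from h import *
st();cam('side');st()
E
```

```text
time: 9.57
tool_pos: [0.589, -0.1611, 0.0021]
tcp_rot: [0.851, 1.398, -0.851]
wrist_force: [-0.5, -0.4, -1.4]
width: 0.728
t 9.57 tcp [ 589.  -161.1    2.1] yawjaw 27.33 deg x-axis [ 0.  0. -1.] F [-0.5 -0.4 -1.4] T [-0.01  0.    0.06] w 0.728 q [-0.308  0.377  1.922  0.     0.842 -0.785]
t 9.62 tcp [ 589.  -161.1    2.1] yawjaw 27.33 deg x-axis [ 0. -0. -1.] F [-0.3  0.8  0.2] T [ 0.06 -0.   -0.03] w 0.724 q [-0.308  0.377  1.922 -0.     0.842 -0.785]
```

```bash
python3 -m creep '[[255,[0,0,-0.7],0],[255,[0,0,0],0],[255,[0,0,-0.5],0],[255,[0,0,0],0],[255,[0,0,0],0],[255,[0,0,0],0],[255,[0,0,0],0],[255,[0,0,0],0]]'
python3 - <<'E'
from h import *
st()
E
```

```text
time: 10.28
tool_pos: [0.5892, -0.1611, 0.0015]
tcp_rot: [0.851, 1.398, -0.851]
wrist_force: [-1.9, 0.6, 5.6]
width: 0.729
t 10.28 tcp [ 589.2 -161.1    1.5] yawjaw 27.33 deg x-axis [ 0. -0. -1.] F [-1.9  0.6  5.6] T [0.2  0.2  0.03] w 0.729 q [-0.308  0.378  1.922  0.     0.841 -0.785]
```

```bash
python3 -m creep '[[0,[0,0,0],0],[0,[0,0,0],0],[0,[0,0,0],0],[0,[0,0,0],0],[0,[0,0,10],0],[0,[0,0,40],0],[0,[0,0,40],0],[0,[0,0,40],0]]' 40
python3 -m creep '[[70,[0,25.2,20],0.121],[70,[0,25.2,0],0.121],[70,[0,25.2,0],0.121],[70,[0,25.2,0],0.121],[70,[0,25.2,0],0.121],[70,[0,25.2,0],0.121],[70,[0,25.2,0],0.121],[70,[0,25.2,0],0.121]]' 40
python3 - <<'E'
from h import *
np.set_printoptions(precision=4,suppress=True)
st()
for n in("top","side"):
    im,d,K,e,R=cam(n);P=cloud(d,K,e,R)
    cv2.imwrite(f"pics/{n}4.png",im)
st()
E
```

```text
time: 10.95
tool_pos: [0.5881, -0.1608, 0.132]
tcp_rot: [0.851, 1.4, -0.852]
wrist_force: [-0.2, 0.2, 0.4]
width: 1.0
time: 11.62
tool_pos: [0.5889, 0.0417, 0.1518]
tcp_rot: [0.094, 1.568, -0.094]
wrist_force: [0.3, -0.1, -1.0]
width: 0.723
t 11.62 tcp [588.9  41.7 151.8] yawjaw 83.13 deg x-axis [ 0.001  0.    -1.   ] F [ 0.3 -0.1 -1. ] T [-0.03 -0.01  0.06] w 0.723 q [ 0.029  0.167  1.873 -0.     1.101 -1.422]
t 11.72 tcp [588.9  43.8 151.7] yawjaw 83.11 deg x-axis [ 0.001  0.001 -1.   ] F [ 0.3 -0.8  1. ] T [-0.03 -0.03  0.01] w 0.726 q [ 0.031  0.167  1.873  0.001  1.101 -1.42 ]
```

View pics/side4.png

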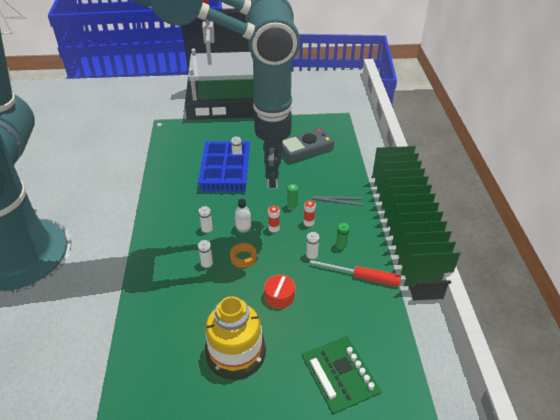

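View pics/top4.png

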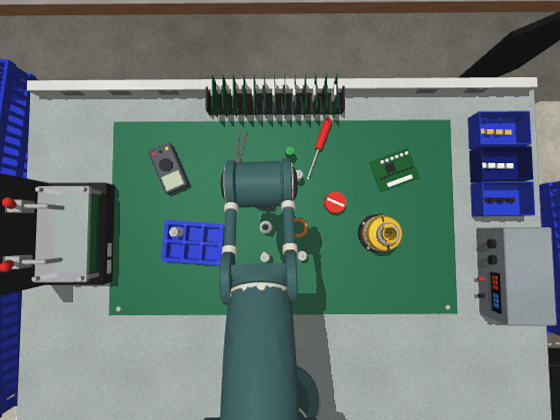

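```bash
python3 -m creep '[[70,[0,0,0],0.1],[70,[0,0,-20],0],[70,[0,0,-20],0],[70,[0,0,0],0],[70,[0,0,0],0],[70,[0,0,0],0],[70,[0,0,0],0],[70,[0,0,0],0]]' 40
python3 - <<'E'
from h import *
np.set_printoptions(precision=4,suppress=True)
st()
# jar mouth & cap
for n in("top","side"):
    im,d,K,e,R=cam(n);P=cloud(d,K,e,R)
    A=np.hypot(P[...,0]-.495,P[...,1]+.291)
    m=(A<.03)&(P[...,2]>.143)&(P[...,2]<.165)
    q=P[m];(c,r)=cv2.minEnclosingCircle((q[:,:2]*1000).astype(np.float32));print(n,'mouth',m.sum(),q.mean(0),c,r)
    A=np.hypot(P[...,0]-.59,P[...,1]+.16)
    m=(A<.06)&(P[...,2]>.027)&(P[...,2]<.05)
    q=P[m];(c,r)=cv2.minEnclosingCircle((q[:,:2]*1000).astype(np.float32));print(n,'cap',m.sum(),q.mean(0),c,r)
st()
E
```

```text
time: 12.38
tool_pos: [0.5901, 0.0403, 0.1125]
tcp_rot: [0.021, 1.568, -0.021]
wrist_force: [0.0, 0.4, 0.1]
width: 0.728
t 12.38 tcp [590.1  40.3 112.5] yawjaw 88.50 deg x-axis [ 0.003  0.    -1.   ] F [0.  0.4 0.1] T [-0.02  0.02 -0.02] w 0.728 q [ 0.026  0.207  1.904 -0.     1.028 -1.518]
top mouth 90 [ 0.4958 -0.2901  0.1479] (495.92877197265625, -289.333251953125) 25.908498764038086
top cap 348 [ 0.5901 -0.1611  0.0342] (590.138671875, -160.8273468017578) 32.06816482543945
side mouth 204 [ 0.495  -0.2917  0.1471] (494.74847412109375, -291.14080810546875) 25.2124080657959
side cap 610 [ 0.5884 -0.1639  0.0329] (587.9669799804688, -162.4998321533203) 32.871726989746094
t 12.48 tcp [589.7  40.4 112. ] yawjaw 88.51 deg x-axis [ 0.002  0.    -1.   ] F [-0.7  0.1  0.2] T [ 0.   -0.01 -0.02] w 0.726 q [ 0.026  0.208  1.905 -0.     1.027 -1.518]
```

```bash
python3 -m creep '[[70,[-0.5,0.5,-25],0],[70,[-0.5,0,-25],0],[70,[0,0,-16],0],[70,[0,0,-10],0],[255,[0,0,0],0],[255,[0,0,0],0],[255,[0,0,0],0],[255,[0,0,0],0]]' 40
python3 - <<'E'
from h import *
st()
E
python3 -m creep '[[255,[0,0,0],0],[255,[0,0,0],0],[255,[0,0,5],0],[255,[0,0,5],0],[255,[0,0,0],0],[255,[0,0,0],0],[255,[0,0,0],0],[255,[0,0,0],0]]' 40
python3 - <<'E'
from h import *
st()
E
```

```text
time: 13.15
tool_pos: [0.5893, 0.041, 0.0365]
tcp_rot: [0.02, 1.568, -0.02]
wrist_force: [0.2, 0.2, -0.7]
width: 0.3
t 13.15 tcp [589.3  41.   36.5] yawjaw 88.52 deg x-axis [ 0.003  0.    -1.   ] F [ 0.2  0.2 -0.7] T [-0.02  0.02  0.01] w 0.300 q [ 0.027  0.297  1.954 -0.     0.888 -1.518]
time: 13.82
tool_pos: [0.5877, 0.041, 0.0447]
tcp_rot: [0.02, 1.571, -0.02]
wrist_force: [-0.1, -0.0, -1.0]
width: 0.299
t 13.82 tcp [587.7  41.   44.7] yawjaw 88.52 deg x-axis [-0. -0. -1.] F [-0.1 -0.  -1. ] T [-0.03  0.    0.  ] w 0.299 q [ 0.027  0.286  1.951 -0.     0.906 -1.518]
```

```bash
python3 -m creep '[[255,[0,0,30],0],[255,[0,0,40],0],[255,[0,0,40],0],[255,[0,-10,38],0],[255,[-8,-30,15],-0.1],[255,[-10,-36,0],-0.1],[255,[-10,-36,0],-0.1],[255,[-10,-36,0],-0.1]]'
python3 -m creep '[[255,[-10,-36,0],-0.1],[255,[-10,-36,0],-0.1],[255,[-10,-36,0],-0.1],[255,[-10,-36,0],-0.1],[255,[-10,-30,0],-0.1],[255,[-4.6,-9.8,0],-0.1],[255,[0,0,0],0],[255,[0,0,0],0]]'
python3 - <<'E'
from h import *
st()
for n in("top","side"):
    im,*_=cam(n);cv2.imwrite(f"pics/{n}5.png",cv2.resize(im[170:390,150:350] if n=='side' else im[150:320,300:500],None,fx=2.6,fy=2.6))
st()
E
```

```text
time: 14.48
tool_pos: [0.5496, -0.1081, 0.2086]
tcp_rot: [0.337, 1.543, -0.337]
wrist_force: [1.1, -0.3, -1.1]
width: 0.298
time: 15.15
tool_pos: [0.4948, -0.2912, 0.2074]
tcp_rot: [0.8, 1.42, -0.799]
wrist_force: [-0.1, -0.4, -1.1]
width: 0.297
t 15.15 tcp [ 494.8 -291.2  207.4] yawjaw 31.22 deg x-axis [-0.001  0.001 -1.   ] F [-0.1 -0.4 -1.1] T [0.03 0.   0.01] w 0.297 q [-5.760e-01  9.100e-02  1.850e+00  1.000e-03  1.201e+00 -1.121e+00]
t 15.25 tcp [ 495.4 -289.9  207.6] yawjaw 31.35 deg x-axis [-0.     0.001 -1.   ] F [ 0.1  0.2 -0.6] T [-0.03 -0.01 -0.04] w 0.297 q [-5.730e-01  9.100e-02  1.851e+00  1.000e-03  1.201e+00 -1.121e+00]
```

View pics/side5.png

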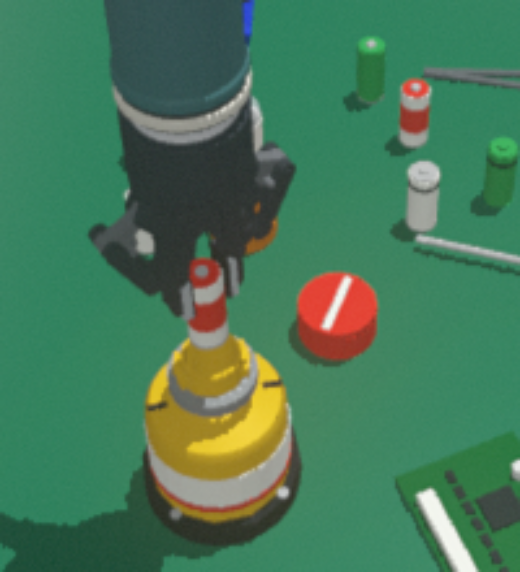

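```bash
python3 -m creep '[[255,[0,0,-12],0],[255,[0,0,-12],0],[255,[0,0,-12],0],[255,[0,0,-8],0],[255,[0,0,-4],0],[255,[0,0,0],0],[255,[0,0,0],0],[255,[0,0,0],0]]'
python3 - <<'E'
from h import *
st()
E
```

```text
time: 15.92
tool_pos: [0.4958, -0.291, 0.1604]
tcp_rot: [0.799, 1.418, -0.799]
wrist_force: [0.2, -0.1, -0.7]
width: 0.298
t 15.92 tcp [ 495.8 -291.   160.4] yawjaw 31.23 deg x-axis [ 0.001 -0.    -1.   ] F [ 0.2 -0.1 -0.7] T [ 0.02  0.02 -0.05] w 0.298 q [-0.574  0.131  1.898 -0.     1.112 -1.119]
```

```bash
python3 -m creep '[[70,[0,0,0],0],[70,[0,0,0],0],[70,[0,0,0],0],[70,[0,0,0],0],[70,[0,0,25],0],[70,[10,30,25],0],[70,[10,36,0],0.1],[70,[10,36,0],0.1]]'
python3 - <<'E'
from h import *
np.set_printoptions(precision=4,suppress=True)
st()
for n in("top","side"):
    im,d,K,e,R=cam(n);P=cloud(d,K,e,R);cv2.imwrite(f"pics/{n}6.png",cv2.resize(im[170:390,150:350] if n=='side' else im[150:320,300:500],None,fx=2.6,fy=2.6))
st()
E
```

```text
time: 16.58
tool_pos: [0.5271, -0.1891, 0.2129]
tcp_rot: [0.643, 1.468, -0.643]
wrist_force: [1.8, 0.4, -0.0]
width: 0.724
t 16.58 tcp [ 527.1 -189.1  212.9] yawjaw 42.81 deg x-axis [ 0.005 -0.002 -1.   ] F [ 1.8  0.4 -0. ] T [ 0.06 -0.02 -0.01] w 0.724 q [-0.389  0.056  1.878  0.     1.202 -1.136]
t 16.68 tcp [ 526.8 -184.7  210.9] yawjaw 43.04 deg x-axis [ 0.002  0.002 -1.   ] F [-1.2 -1.   0.1] T [-0.01  0.04 -0.01] w 0.726 q [-0.383  0.057  1.881  0.002  1.203 -1.135]
```

View pics/side6.png

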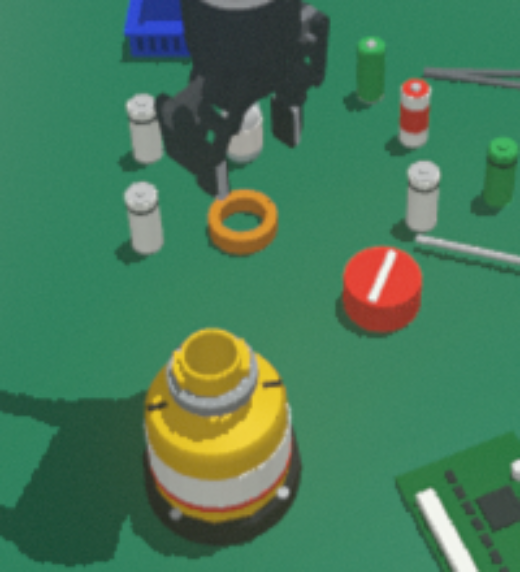

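View pics/top6.png

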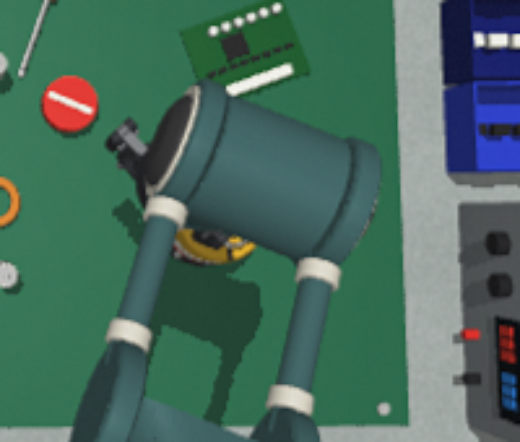

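```bash
python3 -m creep '[[70,[18.6,30.4,0],0.1],[70,[18.6,30.4,0],0.1],[70,[18.6,30.4,0],0.1],[70,[18.6,30.4,0],0.1],[70,[18.6,30.4,0],0.1],[70,[18.6,30.4,0],0.1],[70,[18.6,30.4,0],0.1],[70,[18.6,30.4,0],0.1]]'
python3 -m creep '[[70,[0,0,-30],0],[70,[0,0,-30],0],[70,[0,0,-30],0],[70,[0,0,0],0],[70,[0,0,0],0],[70,[0,0,0],0],[70,[0,0,0],0],[70,[0,0,0],0]]'
python3 - <<'E'
from h import *
np.set_printoptions(precision=4,suppress=True)
st()
for n in("top","side"):
    im,d,K,e,R=cam(n);P=cloud(d,K,e,R)
    for w,c,z0,z1,r in(('cap',(.60,-.12),.027,.05,.08),('S2',(.674,.054),.058,.075,.02)):
        m=(np.hypot(P[...,0]-c[0],P[...,1]-c[1])<r)&(P[...,2]>z0)&(P[...,2]<z1)
        if w=='cap': m&=(im[...,2]>110)&(im[...,0]<90)
        if m.sum()>5:
            q=P[m];(cc,rr)=cv2.minEnclosingCircle((q[:,:2]*1000).astype(np.float32));print(n,w,m.sum(),q.mean(0),cc,rr)
    cv2.imwrite(f"pics/{n}7.png",im)
st()
E
```

```text
time: 17.35
tool_pos: [0.6749, 0.0553, 0.2098]
tcp_rot: [0.017, 1.571, -0.018]
wrist_force: [-0.1, 0.5, -0.3]
width: 0.726
time: 18.02
tool_pos: [0.6761, 0.0541, 0.123]
tcp_rot: [0.021, 1.566, -0.021]
wrist_force: [-0.1, -0.0, -0.5]
width: 0.729
t 18.02 tcp [676.1  54.1 123. ] yawjaw 88.49 deg x-axis [ 0.005  0.    -1.   ] F [-0.1 -0.  -0.5] T [ 0.03 -0.01 -0.01] w 0.729 q [ 0.043  0.348  1.703 -0.     1.086 -1.501]
top cap 282 [ 0.6288 -0.1357  0.0343] (629.0576171875, -136.26466369628906) 31.676097869873047
top S2 12 [0.6661 0.0523 0.0642] (667.89404296875, 53.801124572753906) 9.334869384765625
side cap 480 [ 0.6268 -0.1386  0.0328] (626.5317993164062, -136.47360229492188) 33.22401809692383
side S2 79 [0.6731 0.0532 0.0619] (674.5794677734375, 53.548919677734375) 14.484482765197754
t 18.12 tcp [675.5  54.2 122.3] yawjaw 88.50 deg x-axis [ 0.004  0.    -1.   ] F [-0.6  0.3 -0.5] T [-0.02  0.03 -0.04] w 0.725 q [ 0.043  0.348  1.704 -0.     1.086 -1.501]
```

View pics/side7.png

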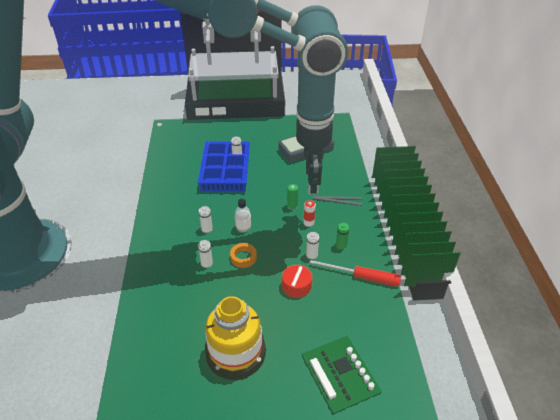

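```bash
python3 -m creep '[[70,[-0.8,0.4,-28],0],[70,[-0.5,0,-28],0],[70,[0,0,-18],0],[70,[0,0,-12],0],[255,[0,0,0],0],[255,[0,0,0],0],[255,[0,0,0],0],[255,[0,0,0],0]]' 40
python3 -m creep '[[255,[0,0,0],0],[255,[0,0,0],0],[255,[0,0,5],0],[255,[0,0,5],0],[255,[0,0,0],0],[255,[0,0,0],0],[255,[0,0,0],0],[255,[0,0,0],0]]' 40
python3 - <<'E'
from h import *
st()
E
```

```text
time: 18.78
tool_pos: [0.6746, 0.0549, 0.036]
tcp_rot: [0.02, 1.567, -0.02]
wrist_force: [-0.6, -0.5, -0.8]
width: 0.295
time: 19.45
tool_pos: [0.6726, 0.0548, 0.0436]
tcp_rot: [0.02, 1.571, -0.02]
wrist_force: [1.7, 0.3, -0.8]
width: 0.298
t 19.45 tcp [672.6  54.8  43.6] yawjaw 88.52 deg x-axis [-0.001 -0.    -1.   ] F [ 1.7  0.3 -0.8] T [ 0.01  0.03 -0.04] w 0.298 q [ 0.044  0.427  1.756 -0.     0.959 -1.501]
```

```bash
python3 -m creep '[[255,[0,0,40],0],[255,[0,0,40],0],[255,[0,0,40],0],[255,[0,0,40],0],[255,[-12,-23,0],-0.1],[255,[-18,-35,0],-0.1],[255,[-18,-35,0],-0.1],[255,[-18,-35,0],-0.1]]'
python3 -m creep '[[255,[-18,-35,0],-0.1],[255,[-18,-35,0],-0.1],[255,[-18,-35,0],-0.1],[255,[-18,-35,0],-0.1],[255,[-18,-35,0],-0.1],[255,[-15,-28,0],-0.1],[255,[-7.5,-14.5,0],0],[255,[0,0,0],0]]'
python3 -m creep '[[255,[0,0,0],0],[255,[0,0,0],0],[255,[0,0,0],0],[255,[0,0,0],0],[255,[0,0,0],0],[255,[0,0,0],0],[255,[0,0,0],0],[255,[0,0,0],0]]'
python3 - <<'E'
from h import *
st()
im,d,K,e,R=cam('side');cv2.imwrite(f"pics/side8.png",cv2.resize(im[170:390,150:350],None,fx=2.6,fy=2.6))
st();cam('side');st()
E
```

```text
time: 20.12
tool_pos: [0.606, -0.074, 0.204]
tcp_rot: [0.336, 1.544, -0.337]
wrist_force: [-0.1, -0.0, -1.0]
width: 0.296
time: 20.78
tool_pos: [0.4923, -0.2938, 0.2036]
tcp_rot: [0.801, 1.418, -0.803]
wrist_force: [0.2, -0.4, -0.5]
width: 0.296
time: 21.45
tool_pos: [0.4946, -0.2904, 0.2039]
tcp_rot: [0.799, 1.419, -0.799]
wrist_force: [-0.3, 0.5, -0.7]
width: 0.296
t 21.45 tcp [ 494.6 -290.4  203.9] yawjaw 31.26 deg x-axis [-0. -0. -1.] F [-0.3  0.5 -0.7] T [-0.02 -0.02  0.01] w 0.296 q [-0.574  0.092  1.856 -0.     1.193 -1.12 ]
t 21.50 tcp [ 494.5 -290.5  203.9] yawjaw 31.25 deg x-axis [-0. -0. -1.] F [ 0.5 -0.2 -0.9] T [ 0.04  0.03 -0.03] w 0.294 q [-0.575  0.092  1.856 -0.     1.193 -1.12 ]
t 21.55 tcp [ 494.5 -290.6  203.9] yawjaw 31.24 deg x-axis [ 0. -0. -1.] F [-0.6 -0.2 -1. ] T [ 0.01  0.03 -0.04] w 0.302 q [-0.575  0.092  1.856  0.     1.193 -1.12 ]
```

View pics/side8.png

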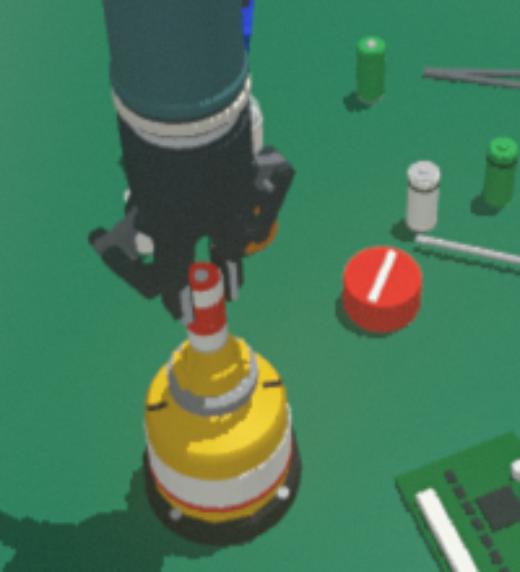

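```bash
python3 -m creep '[[255,[0.5,0,-12],0],[255,[0,0,-12],0],[255,[0,0,-12],0],[255,[0,0,-6],0],[255,[0,0,-2],0],[255,[0,0,0],0],[255,[0,0,0],0],[255,[0,0,0],0]]'
python3 - <<'E'
from h import *
st()
E
python3 -m creep '[[70,[0,0,0],0],[70,[0,0,0],0],[70,[0,0,0],0],[70,[0,0,0],0],[70,[0,0,25],0],[40,[13.3,15.4,25],0],[0,[26.6,30.8,0],0],[0,[26.6,30.8,0],0]]'
python3 -m creep '[[0,[26.6,30.8,0],0],[0,[26.6,30.8,0],0],[0,[13.3,15.4,0],0],[0,[0,0,0],0],[0,[0,0,0],0],[0,[0,0,0],0],[0,[0,0,0],0],[0,[0,0,0],0]]'
python3 - <<'E'
from h import *
np.set_printoptions(precision=4,suppress=True)
st()
for n in("top","side"):
    im,d,K,e,R=cam(n);P=cloud(d,K,e,R);h=cv2.cvtColor(im,cv2.COLOR_BGR2HSV).astype(int)
    for w,c,z0,z1,r in(('cap',(.628,-.1365),.025,.05,.06),('mouth',(.495,-.291),.14,.165,.03)):
        m=(np.hypot(P[...,0]-c[0],P[...,1]-c[1])<r)&(P[...,2]>z0)&(P[...,2]<z1)
        if m.sum()>5:
            q=P[m];(cc,rr)=cv2.minEnclosingCircle((q[:,:2]*1000).astype(np.float32));print(n,w,m.sum(),q.mean(0),cc,rr)
            if w=='cap':
                b=m&(h[...,1]<90)&(h[...,2]>130)
                if b.sum()>9:
                    q=P[b][:,:2];v=np.linalg.eigh(np.cov(q.T))[1][:,1];print('bar',b.sum(),q.mean(0),np.degrees(np.arctan2(v[1],v[0]))%180)
    cv2.imwrite(f"pics/{n}9.png",im)
st()
E
```

```text
time: 22.22
tool_pos: [0.4953, -0.291, 0.1605]
tcp_rot: [0.799, 1.418, -0.799]
wrist_force: [0.3, 0.2, 0.1]
width: 0.296
t 22.22 tcp [ 495.3 -291.   160.5] yawjaw 31.23 deg x-axis [ 0.001 -0.001 -1.   ] F [0.3 0.2 0.1] T [-0.03 -0.02 -0.02] w 0.296 q [-0.575  0.13   1.899 -0.     1.112 -1.12 ]
time: 22.88
tool_pos: [0.5632, -0.2146, 0.2131]
tcp_rot: [0.801, 1.412, -0.801]
wrist_force: [0.7, -0.1, -0.7]
width: 1.0
time: 23.55
tool_pos: [0.6271, -0.1379, 0.21]
tcp_rot: [0.8, 1.419, -0.801]
wrist_force: [-0.7, 0.1, 0.3]
width: 0.997
t 23.55 tcp [ 627.1 -137.9  210. ] yawjaw 31.13 deg x-axis [-0. -0. -1.] F [-0.7  0.1  0.3] T [-0.01 -0.03  0.03] w 0.997 q [-0.255  0.216  1.702 -0.     1.223 -0.798]
top cap 107 [ 0.6314 -0.1227  0.0339] (629.0989379882812, -136.2740936279297) 31.81678009033203
bar 12 [ 0.636  -0.1185] 54.92546347791263
top mouth 25 [ 0.4958 -0.3072  0.148 ] (497.21990966796875, -302.6986389160156) 14.770320892333984
side cap 602 [ 0.6268 -0.1392  0.0327] (626.7800903320312, -136.32449340820312) 33.427181243896484
bar 65 [ 0.6272 -0.1362] 66.7641837888779
side mouth 291 [ 0.4945 -0.292   0.1456] (494.6562194824219, -291.7601013183594) 26.151689529418945
t 23.65 tcp [ 627.3 -137.8  210.1] yawjaw 31.13 deg x-axis [ 0. -0. -1.] F [0.2 1.  0.5] T [0.   0.06 0.02] w 1.000 q [-0.255  0.216  1.702 -0.     1.223 -0.798]
```

View pics/side9.png

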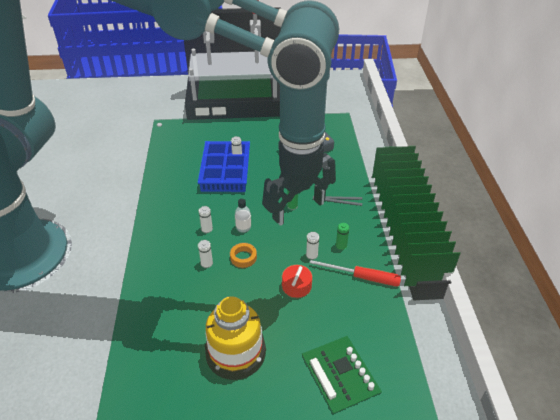

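```bash
python3 -m creep '[[0,[0.4,0.7,0],-0.09],[0,[0.4,0.7,0],-0.09],[0,[0,0,-20],-0.09],[0,[0,0,-25],-0.09],[0,[0,0,-25],-0.09],[0,[0,0,-25],-0.09],[0,[0,0,-25],-0.09],[0,[0,0,0],-0.09]]'
python3 -m creep '[[0,[0,0,0],0],[0,[0,0,0],0],[0,[0,0,0],0],[0,[0,0,0],0],[0,[0,0,0],0],[0,[0,0,0],0],[0,[0,0,0],0],[0,[0,0,0],0]]'
python3 - <<'E'
from h import *
st()
im,d,K,e,R=cam('side');cv2.imwrite("pics/side10.png",cv2.resize(im[150:350,200:450],None,fx=3,fy=3))
st()
E
```

```text
time: 24.32
tool_pos: [0.6239, -0.1349, 0.0836]
tcp_rot: [1.338, 1.127, -1.348]
wrist_force: [-1.1, 0.1, -1.4]
width: 0.998
time: 24.98
tool_pos: [0.6288, -0.1353, 0.0902]
tcp_rot: [1.337, 1.121, -1.336]
wrist_force: [-0.3, -0.6, -0.8]
width: 1.003
t 24.98 tcp [ 628.8 -135.3   90.2] yawjaw -10.01 deg x-axis [ 0. -0. -1.] F [-0.3 -0.6 -0.8] T [0.01 0.02 0.01] w 1.003 q [-0.251  0.322  1.804  0.     1.015 -0.076]
t 25.03 tcp [ 628.7 -135.2   90.1] yawjaw -10.01 deg x-axis [ 0. -0. -1.] F [-0.4 -0.6  0. ] T [ 0.03  0.07 -0.02] w 1.000 q [-0.251  0.322  1.804 -0.     1.015 -0.076]
```

View pics/side10.png

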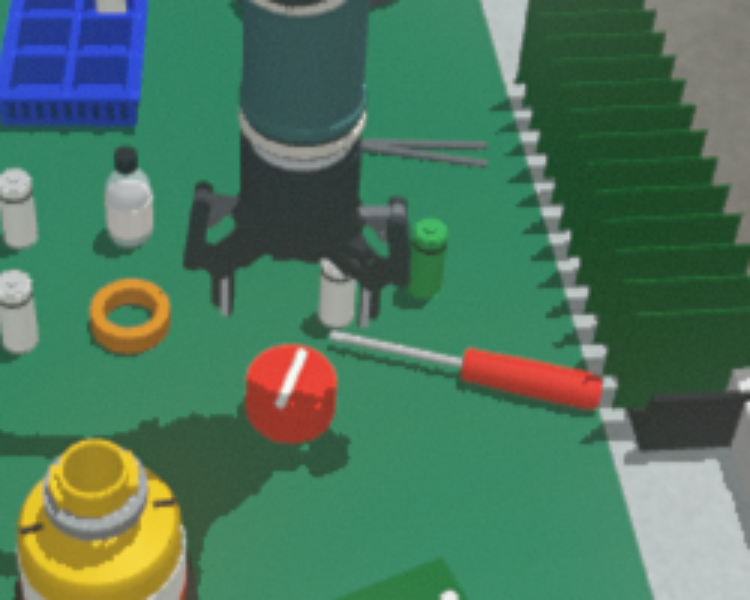

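```bash
python3 -m creep '[[0,[-0.4,-0.8,-25],0],[0,[0,0,-25],0],[0,[0,0,-20],0],[0,[0,0,-12],0],[0,[0,0,-4],0],[0,[0,0,0],0],[0,[0,0,0],0],[0,[0,0,0],0]]'
python3 -c "
from h import *;st()"
```

```text
time: 25.7
tool_pos: [0.6297, -0.1365, 0.0056]
tcp_rot: [1.338, 1.119, -1.335]
wrist_force: [-0.5, 0.8, -0.3]
width: 0.999
t 25.70 tcp [ 629.7 -136.5    5.6] yawjaw -10.02 deg x-axis [ 0.003 -0.001 -1.   ] F [-0.5  0.8 -0.3] T [ 0.03  0.05 -0.03] w 0.999 q [-0.252  0.423  1.846 -0.     0.869 -0.077]
```

```bash
python3 -m creep '[[0,[-0.5,0,-2],0],[0,[0,0,0],0],[255,[0,0,0],0],[255,[0,0,0],0],[255,[0,0,0],0],[255,[0,0,0],0],[255,[0,0,0],0],[255,[0,0,0],0]]' 90
python3 -c "
from h import *;st()"
python3 -m creep '[[255,[0,0,0],0],[255,[0,0,0],0],[255,[0,0,0],0],[255,[0,0,10],0],[255,[0,0,20],0],[255,[0,0,20],0],[255,[0,0,0],0],[255,[0,0,0],0]]'
python3 - <<'E'
from h import *
st()
im,d,K,e,R=cam('side');cv2.imwrite("pics/side11.png",cv2.resize(im[150:350,200:450],None,fx=3,fy=3))
st()
E
```

```text
time: 26.37
tool_pos: [0.6289, -0.1364, 0.0033]
tcp_rot: [1.338, 1.119, -1.335]
wrist_force: [0.3, 0.5, 5.0]
width: 0.724
t 26.37 tcp [ 628.9 -136.4    3.3] yawjaw -10.03 deg x-axis [ 0.002 -0.001 -1.   ] F [0.3 0.5 5. ] T [ 0.07  0.16 -0.01] w 0.724 q [-0.252  0.425  1.849  0.     0.865 -0.077]
time: 27.03
tool_pos: [0.6289, -0.1364, 0.0535]
tcp_rot: [1.338, 1.119, -1.335]
wrist_force: [0.5, -1.0, -0.4]
width: 0.729
t 27.03 tcp [ 628.9 -136.4   53.5] yawjaw -10.03 deg x-axis [ 0.003 -0.001 -1.   ] F [ 0.5 -1.  -0.4] T [-0.03  0.04  0.03] w 0.729 q [-0.252  0.362  1.827  0.     0.949 -0.077]
t 27.08 tcp [ 627.7 -136.1   52.1] yawjaw -10.03 deg x-axis [ 0. -0. -1.] F [-0.1  0.3 -1.6] T [ 0.03 -0.03 -0.02] w 0.722 q [-0.252  0.363  1.828  0.     0.949 -0.077]
```

View pics/side11.png

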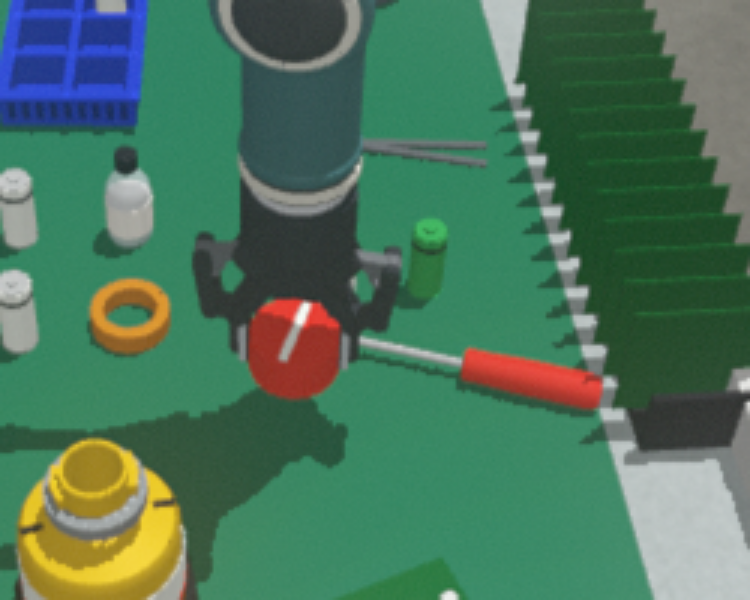

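```bash
python3 -m creep '[[255,[0,0,38],0],[255,[0,0,38],0],[255,[0,0,38],0],[255,[0,0,38],0],[255,[-11.2,-12.8,0],0.05],[255,[-22,-25.8,0],0.05],[255,[-22,-25.8,0],0.05],[255,[-22,-25.8,0],0.05]]'
python3 -m creep '[[255,[-22,-25.8,0],0],[255,[-22,-25.8,0],0],[255,[-12,-12.8,0],0],[255,[0,0,0],0],[255,[0,0,0],0],[255,[0,0,0],0],[255,[0,0,0],0],[255,[0,0,0],0]]'
python3 - <<'E'
from h import *
np.set_printoptions(precision=4,suppress=True)
st()
for n in("top","side"):
    im,d,K,e,R=cam(n);P=cloud(d,K,e,R);h=cv2.cvtColor(im,cv2.COLOR_BGR2HSV).astype(int)
    m=(np.hypot(P[...,0]-.495,P[...,1]+.291)<.042)&(P[...,2]>.195)&(P[...,2]<.26)&((h[...,0]<8)|(h[...,0]>172))&(h[...,1]>150)
    b=(np.hypot(P[...,0]-.495,P[...,1]+.291)<.03)&(P[...,2]>.22)&(P[...,2]<.26)&(h[...,1]<60)&(h[...,2]>150)
    if b.sum()>9:
        q=P[b][:,:2];v=np.linalg.eigh(np.cov(q.T))[1][:,1];print(n,'bar',b.sum(),q.mean(0),np.degrees(np.arctan2(v[1],v[0]))%180)
    m|=b
    if m.sum()>9: 
        q=P[m];print('cap',m.sum(),q.min(0),q.max(0),(q.min(0)+q.max(0))/2)
    cv2.imwrite(f"pics/{n}12.png",cv2.resize(im[170:390,150:350] if n=='side' else im[150:320,300:500],None,fx=2.6,fy=2.6))
st()
E
```

```text
time: 27.75
tool_pos: [0.5489, -0.2263, 0.2022]
tcp_rot: [1.187, 1.225, -1.189]
wrist_force: [-0.2, -1.3, -0.2]
width: 0.727
time: 28.42
tool_pos: [0.4952, -0.2897, 0.2035]
tcp_rot: [1.19, 1.222, -1.19]
wrist_force: [-0.5, 0.4, -0.7]
width: 0.727
t 28.42 tcp [ 495.2 -289.7  203.5] yawjaw 1.52 deg x-axis [-0.     0.001 -1.   ] F [-0.5  0.4 -0.7] T [-0.02  0.04  0.03] w 0.727 q [-0.573  0.093  1.856  0.     1.193 -0.6  ]
top bar 18 [ 0.4992 -0.2733] 78.29668064637977
cap 257 [ 0.4645 -0.2881  0.2021] [ 0.5264 -0.2576  0.2393] [ 0.4955 -0.2729  0.2207]
side bar 95 [ 0.4946 -0.2897] 78.00039951267955
cap 1238 [ 0.4639 -0.3231  0.1995] [ 0.5253 -0.2614  0.2369] [ 0.4946 -0.2923  0.2182]
t 28.52 tcp [ 495.2 -289.8  203.7] yawjaw 1.52 deg x-axis [-0.  0. -1.] F [-0.2  0.8 -0.6] T [-0.05 -0.05  0.04] w 0.725 q [-0.573  0.093  1.856  0.     1.193 -0.6  ]
```

View pics/side12.png

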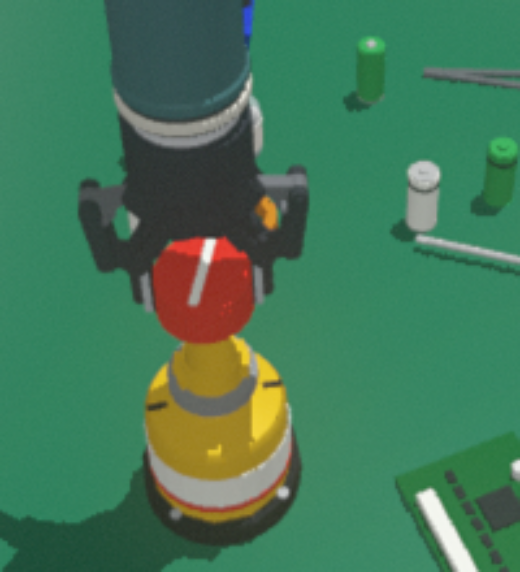

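```bash
python3 -m creep '[[255,[0,-1.1,-10],0],[255,[0,0,-15],0],[255,[0,0,-12],0],[255,[0,0,-6],0],[255,[0,0,0],0],[255,[0,0,0],0],[255,[0,0,0],0],[255,[0,0,0],0]]'
python3 -c "
from h import *;st();cam('side');st()"
python3 -m creep '[[255,[0,0,-3],0],[255,[0,0,-3],0],[255,[0,0,-3],0],[255,[0,0,-3],0],[255,[0,0,-3],0],[255,[0,0,-3],0],[255,[0,0,0],0],[255,[0,0,0],0]]'
python3 -c "
from h import *;st();cam('side');st()"
```

```text
time: 29.18
tool_pos: [0.4951, -0.2922, 0.1618]
tcp_rot: [1.191, 1.219, -1.19]
wrist_force: [0.2, 0.4, -0.5]
width: 0.726
t 29.18 tcp [ 495.1 -292.2  161.8] yawjaw 1.43 deg x-axis [ 0.001 -0.001 -1.   ] F [ 0.2  0.4 -0.5] T [-0.    0.03 -0.05] w 0.726 q [-0.576  0.129  1.897 -0.     1.114 -0.601]
t 29.23 tcp [ 495.1 -292.2  161.8] yawjaw 1.43 deg x-axis [ 0.001 -0.001 -1.   ] F [ 0.5 -0.7 -0.8] T [ 0.01 -0.01  0.01] w 0.723 q [-0.576  0.129  1.897 -0.     1.114 -0.601]
time: 29.9
tool_pos: [0.4943, -0.2917, 0.1425]
tcp_rot: [1.191, 1.222, -1.191]
wrist_force: [0.6, 0.2, -0.8]
width: 0.726
t 29.90 tcp [ 494.3 -291.7  142.5] yawjaw 1.43 deg x-axis [-0.001  0.    -1.   ] F [ 0.6  0.2 -0.8] T [-0.04 -0.01 -0.01] w 0.726 q [-0.576  0.147  1.915  0.     1.081 -0.601]
t 29.95 tcp [ 494.5 -291.8  142.8] yawjaw 1.43 deg x-axis [-0.  0. -1.] F [-0.7 -0.2 -0.6] T [ 0.02  0.01 -0.02] w 0.722 q [-0.576  0.147  1.914 -0.     1.081 -0.601]
```

```bash
python3 -m creep '[[255,[0,0.3,-3],0],[255,[0,0.3,-3],0],[255,[0,0,-3],0],[255,[0,0,-2.5],0],[255,[0,0,-2.5],0],[255,[0,0,-2],0],[255,[0,0,0],0],[255,[0,0,0],0]]'
python3 -c "
from h import *;st();cam('side');st()"
```

```text
time: 30.62
tool_pos: [0.4948, -0.2913, 0.1287]
tcp_rot: [1.191, 1.22, -1.191]
wrist_force: [-2.5, 2.1, 10.0]
width: 0.729
t 30.62 tcp [ 494.8 -291.3  128.7] yawjaw 1.44 deg x-axis [ 0.001 -0.    -1.   ] F [-2.5  2.1 10. ] T [ 0.4   0.63 -0.02] w 0.729 q [-0.575  0.161  1.927 -0.     1.054 -0.601]
t 30.67 tcp [ 494.9 -291.4  128.8] yawjaw 1.44 deg x-axis [ 0.001 -0.    -1.   ] F [-2.9  1.7 10.6] T [ 0.41  0.66 -0.06] w 0.727 q [-0.575  0.16   1.927  0.     1.054 -0.601]
```

```bash
python3 -m creep '[[255,[0,0,-1.5],0],[255,[0,0,-1.5],0],[255,[0,0,-1.5],0],[255,[0,0,-1.2],0],[255,[0,0,0],0],[255,[0,0,0],0],[255,[0,0,0],0],[255,[0,0,0],0]]'
python3 -c "
from h import *;st();cam('side');st()"
```

```text
time: 31.33
tool_pos: [0.4949, -0.2914, 0.1242]
tcp_rot: [1.191, 1.22, -1.19]
wrist_force: [-5.4, 4.1, 15.8]
width: 0.727
t 31.33 tcp [ 494.9 -291.4  124.2] yawjaw 1.44 deg x-axis [ 0.001 -0.001 -1.   ] F [-5.4  4.1 15.8] T [0.67 1.03 0.03] w 0.727 q [-0.575  0.165  1.93  -0.     1.045 -0.601]
t 31.38 tcp [ 494.9 -291.4  124.3] yawjaw 1.44 deg x-axis [ 0.001 -0.001 -1.   ] F [-5.5  3.5 16.6] T [0.61 1.02 0.05] w 0.726 q [-0.575  0.165  1.93  -0.     1.045 -0.601]
```

```bash
python3 -m creep '[[255,[0,0,0],-0.07],[255,[0,0,0],-0.09],[255,[0,0,0],-0.09],[255,[0,0,0],-0.09],[255,[0,0,0],-0.09],[255,[0,0,0],-0.09],[255,[0,0,0],-0.09],[255,[0,0,0],0]]'
python3 -c "
from h import *;st();cam('side');st()"
python3 -m creep '[[255,[0,0,0],-0.09],[255,[0,0,0],-0.09],[255,[0,0,0],-0.09],[255,[0,0,0],-0.09],[255,[0,0,0],-0.09],[255,[0,0,0],-0.07],[255,[0,0,0],0],[255,[0,0,0],0]]'
python3 - <<'E'
from h import *
st()
im,d,K,e,R=cam('side');P=cloud(d,K,e,R);h=cv2.cvtColor(im,cv2.COLOR_BGR2HSV).astype(int)
b=(np.hypot(P[...,0]-.495,P[...,1]+.291)<.03)&(P[...,2]>.14)&(P[...,2]<.17)&(h[...,1]<60)&(h[...,2]>150)
q=P[b];v=np.linalg.eigh(np.cov(q[:,:2].T))[1][:,1];print('bar',b.sum(),q.mean(0),np.degrees(np.arctan2(v[1],v[0]))%180)
cv2.imwrite("pics/side13.png",cv2.resize(im[230:390,150:350],None,fx=3,fy=3))
st()
E
```

```text
time: 32.05
tool_pos: [0.4965, -0.2937, 0.1252]
tcp_rot: [1.628, 0.864, -1.625]
wrist_force: [-2.6, -0.8, 14.9]
width: 0.727
t 32.05 tcp [ 496.5 -293.7  125.2] yawjaw -33.74 deg x-axis [ 0.005 -0.005 -1.   ] F [-2.6 -0.8 14.9] T [-0.13  0.55 -0.2 ] w 0.727 q [-0.576  0.165  1.928 -0.002  1.041  0.013]
t 32.10 tcp [ 496.5 -293.6  125.2] yawjaw -33.58 deg x-axis [ 0.005 -0.005 -1.   ] F [-2.5 -1.3 14.6] T [-0.17  0.53 -0.14] w 0.726 q [-0.576  0.165  1.928 -0.002  1.041  0.011]
time: 32.77
tool_pos: [0.4967, -0.2933, 0.1251]
tcp_rot: [1.964, 0.459, -1.957]
wrist_force: [-1.6, -0.4, 14.3]
width: 0.727
t 32.77 tcp [ 496.7 -293.3  125.1] yawjaw -63.35 deg x-axis [ 0.005 -0.004 -1.   ] F [-1.6 -0.4 14.3] T [-0.04  0.45 -0.17] w 0.727 q [-5.760e-01  1.650e-01  1.929e+00 -1.000e-03  1.041e+00  5.300e-01]
bar 28 [ 0.47887155 -0.29756971  0.1558299 ] 17.506183577712108
t 32.82 tcp [ 496.7 -293.3  125.1] yawjaw -63.34 deg x-axis [ 0.005 -0.004 -1.   ] F [-2.3  0.1 14. ] T [-0.02  0.44 -0.12] w 0.725 q [-5.760e-01  1.650e-01  1.929e+00 -1.000e-03  1.041e+00  5.300e-01]
```

View pics/side13.png

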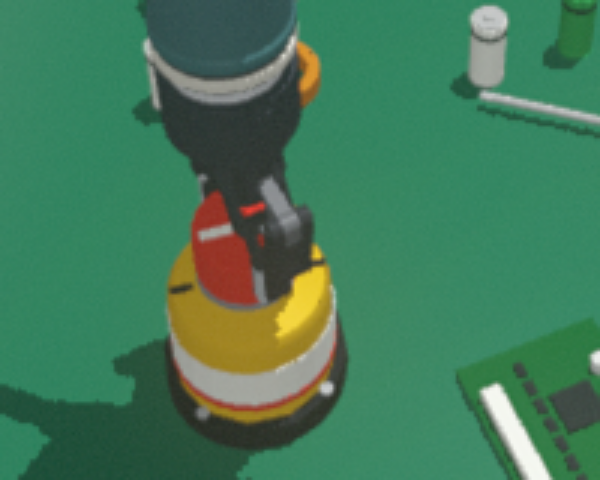

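```bash
python3 -m creep '[[255,[0,0,-0.6],0],[255,[0,0,-0.5],-0.03],[255,[0,0,0],-0.03],[255,[0,0,0],-0.03],[255,[0,0,0],-0.03],[255,[0,0,0],-0.01],[255,[0,0,0],0],[255,[0,0,0],0]]'
python3 -c "
from h import *;st();cam('side');st()"
```

```text
time: 33.48
tool_pos: [0.4968, -0.2932, 0.1243]
tcp_rot: [2.041, 0.341, -2.032]
wrist_force: [-2.4, -0.5, 16.2]
width: 0.727
t 33.48 tcp [ 496.8 -293.2  124.3] yawjaw -70.72 deg x-axis [ 0.005 -0.004 -1.   ] F [-2.4 -0.5 16.2] T [0.04 0.51 0.22] w 0.727 q [-5.760e-01  1.660e-01  1.929e+00 -1.000e-03  1.040e+00  6.590e-01]
t 33.53 tcp [ 496.8 -293.2  124.3] yawjaw -70.72 deg x-axis [ 0.005 -0.004 -1.   ] F [-3.6 -0.4 15.3] T [0.06 0.45 0.16] w 0.725 q [-5.760e-01  1.660e-01  1.929e+00 -1.000e-03  1.040e+00  6.590e-01]
```

```bash
python3 -m creep '[[255,[0,0,1.5],0],[255,[0,0,1.5],0],[255,[0,0,1.5],0],[255,[0,0,1.5],0],[255,[0,0,1],0],[255,[0,0,0],0],[255,[0,0,0],0],[255,[0,0,0],0]]'
python3 -c "
from h import *;st();cam('side');st()"
```

```text
time: 34.2
tool_pos: [0.4967, -0.293, 0.129]
tcp_rot: [2.042, 0.341, -2.033]
wrist_force: [2.8, -4.4, 5.7]
width: 0.728
t 34.20 tcp [ 496.7 -293.   129. ] yawjaw -70.75 deg x-axis [ 0.005 -0.004 -1.   ] F [ 2.8 -4.4  5.7] T [-0.62 -0.43  0.07] w 0.728 q [-5.760e-01  1.610e-01  1.925e+00 -1.000e-03  1.049e+00  6.590e-01]
t 34.25 tcp [ 496.7 -293.   129.1] yawjaw -70.75 deg x-axis [ 0.005 -0.004 -1.   ] F [ 3.7 -4.3  6.3] T [-0.62 -0.5   0.06] w 0.723 q [-5.760e-01  1.610e-01  1.925e+00 -1.000e-03  1.049e+00  6.590e-01]
```

```bash
python3 -m creep '[[255,[0,0,0.5],0],[255,[0,0,0.5],0],[255,[0,0,0.5],0],[255,[0,0,0.5],0],[255,[0,0,0],0],[255,[0,0,0],0],[255,[0,0,0],0],[255,[0,0,0],0]]'
python3 -c "
from h import *;st();cam('side');st()"
```

```text
time: 34.92
tool_pos: [0.4967, -0.2928, 0.1305]
tcp_rot: [2.042, 0.341, -2.033]
wrist_force: [4.2, -3.7, 3.1]
width: 0.725
t 34.92 tcp [ 496.7 -292.8  130.5] yawjaw -70.75 deg x-axis [ 0.005 -0.003 -1.   ] F [ 4.2 -3.7  3.1] T [-0.65 -0.65  0.04] w 0.725 q [-0.576  0.16   1.924 -0.     1.052  0.659]
t 34.97 tcp [ 496.7 -292.8  130.5] yawjaw -70.75 deg x-axis [ 0.005 -0.003 -1.   ] F [ 4.  -4.   2.7] T [-0.63 -0.66  0.08] w 0.723 q [-0.576  0.16   1.924 -0.     1.052  0.659]
```

```bash
python3 -m creep '[[0,[0,0,0],0],[0,[0,0,0],0],[0,[0,0,0],0],[0,[0,0,0],0],[0,[0,0,0],0],[0,[0,0,10],0],[0,[0,0,30],0],[0,[0,0,30],0]]' 40
python3 -m creep '[[0,[-10,30,20],0],[0,[-10,35,0],0],[0,[-10,35,0],0],[0,[-10,35,0],0],[0,[-10,35,0],0],[0,[-10,35,0],0],[70,[0,0,0],0],[70,[0,0,0],0]]' 40
python3 - <<'E'
from h import *
np.set_printoptions(precision=4,suppress=True)
st()
for n in("top","side"):
    im,d,K,e,R=cam(n);P=cloud(d,K,e,R);h=cv2.cvtColor(im,cv2.COLOR_BGR2HSV).astype(int)
    A=np.hypot(P[...,0]-.495,P[...,1]+.291)
    m=(A<.04)&(P[...,2]>.154)&(P[...,2]<.19)
    b=m&(h[...,1]<90)&(h[...,2]>130)
    q=P[b];v=np.linalg.eigh(np.cov(q[:,:2].T))[1][:,1];print(n,'bar',b.sum(),q.mean(0),(np.degrees(np.arctan2(v[1],v[0]))+90)%180-90)
    q=P[m];(c,r)=cv2.minEnclosingCircle((q[:,:2]*1000).astype(np.float32));print('cap',m.sum(),q.mean(0),c,r)
    mm=(A>.033)&(A<.052)&(abs(P[...,2]-.106)<.012)&(h[...,2]<60)
    for c,a,l in blobs(mm,3): print('mark',c,a,P[l].mean(0))
    cv2.imwrite(f"pics/{n}14.png",im)
    if n=='side': cv2.imwrite(f"pics/{n}14c.png",cv2.resize(im[230:390,150:350],None,fx=3,fy=3))
st()
E
```

```text
time: 35.63
tool_pos: [0.493, -0.2902, 0.1983]
tcp_rot: [2.037, 0.349, -2.045]
wrist_force: [0.5, -0.8, 1.1]
width: 1.003
time: 36.3
tool_pos: [0.4343, -0.0849, 0.2199]
tcp_rot: [2.038, 0.348, -2.036]
wrist_force: [-0.1, -0.5, 0.4]
width: 0.748
t 36.30 tcp [434.3 -84.9 219.9] yawjaw -70.56 deg x-axis [ 0.001 -0.001 -1.   ] F [-0.1 -0.5  0.4] T [-0.    0.01 -0.02] w 0.748 q [-0.249 -0.182  2.089 -0.     1.234  0.982]
top bar 50 [ 0.4967 -0.2939  0.1627] 5.537309482147123
cap 457 [ 0.498  -0.2922  0.1622] (498.24298095703125, -292.6955871582031) 32.11393356323242
mark [388.  247.5] 4 [ 0.4549 -0.2982  0.1035]
side bar 117 [ 0.496  -0.2932  0.1619] 5.36404043236098
cap 928 [ 0.4967 -0.2957  0.161 ] (496.4427490234375, -292.63421630859375) 32.899051666259766
t 36.40 tcp [435.1 -86.7 219.8] yawjaw -70.73 deg x-axis [ 0.001 -0.001 -1.   ] F [ 0.7 -0.1 -0.1] T [-0.04 -0.01 -0.02] w 0.722 q [-0.252 -0.18   2.087 -0.001  1.233  0.982]
```

View pics/side14c.png

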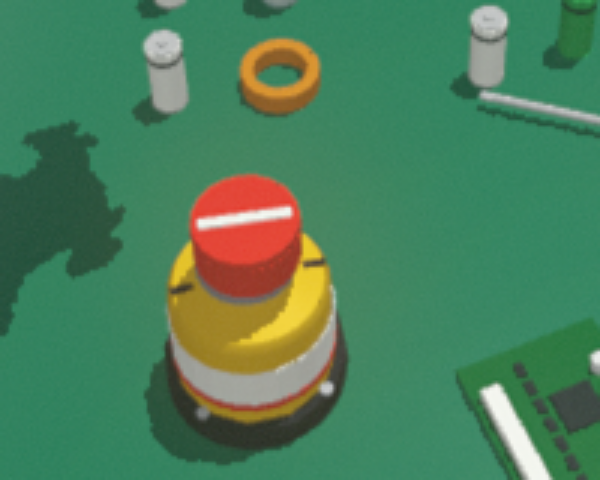

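View pics/top14.png

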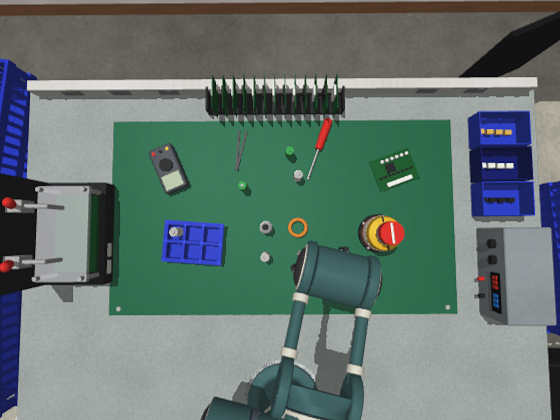

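```bash
python3 - <<'E'
from h import *
np.set_printoptions(precision=4,suppress=True)
for n in("top","side"):
    c=get_calibration(n);K=c['K'];e=c['eye'];R=Ro.from_rotvec(c['orientation']).as_matrix()
    for f in(f'pics/{n}0.png',f'pics/{n}14.png'):
        im=cv2.imread(f);h=cv2.cvtColor(im,cv2.COLOR_BGR2HSV).astype(int)
        u0,v0=proj(K,e,R,(.4955,-.2915,.162))
        H,W=im.shape[:2];vv,uu=np.mgrid[:H,:W]
        near=np.hypot(uu-u0,vv-v0)<30
        th=190 if n=='side' else 150
        red=near&(((h[...,0]<8)|(h[...,0]>172))&(h[...,1]>140)&(h[...,2]>th))
        bar=near&(np.hypot(uu-u0,vv-v0)<18)&(h[...,1]<100)&(h[...,2]>150)
        m=((red|bar)*255).astype(np.uint8);m=cv2.morphologyEx(m,cv2.MORPH_CLOSE,np.ones((3,3)))
        cs=max(cv2.findContours(m,0,1)[0],key=cv2.contourArea)
        el=cv2.fitEllipse(cv2.convexHull(cs));M=cv2.moments(cs);cc=(M['m10']/M['m00'],M['m01']/M['m00'])
        print(f,'area',M['m00'],'ell',np.round(el[0],2),np.round(el[1],1),'cent',np.round(cc,2),'xy ell',ray(K,e,R,*el[0],.162)[:2],'xy cent',ray(K,e,R,*cc,.162)[:2], 'bar',ray(K,e,R,*np.argwhere(bar)[:,::-1].mean(0),.162)[:2])
E
```

```text
pics/top0.png area 408.0 ell [391.05 233.3 ] [23.1 24. ] cent [391.04 233.32] xy ell [ 0.4952 -0.2909] xy cent [ 0.4952 -0.2909] bar [ 0.4956 -0.2918]
pics/top14.png area 406.0 ell [391.87 232.49] [23.3 23.8] cent [391.91 232.69] xy ell [ 0.4974 -0.2932] xy cent [ 0.4968 -0.2933] bar [ 0.4968 -0.2942]
pics/side0.png area 779.0 ell [230.1  301.99] [28.9 35.8] cent [230.13 301.98] xy ell [ 0.4946 -0.2928] xy cent [ 0.4947 -0.2927] bar [ 0.4946 -0.2911]
pics/side14.png area 792.5 ell [231.32 303.01] [29.  36.5] cent [231.3  302.99] xy ell [ 0.4967 -0.2951] xy cent [ 0.4967 -0.295 ] bar [ 0.4959 -0.2934]
```

```bash
python3 -m creep '[[70,[10,-34,0],0.06],[70,[10,-34,0],0.06],[40,[10,-34,0],0.06],[0,[10,-34,0],0.06],[0,[10,-34,0],0.05],[0,[10,-34,0],0],[0,[0,0,0],0],[0,[0,0,0],0]]' 60
python3 -m creep '[[0,[0,0,-10],0],[0,[0,0,-20],0],[0,[0,0,-10],0],[0,[0,0,0],0],[0,[0,0,0],0],[0,[0,0,0],0],[0,[0,0,0],0],[0,[0,0,0],0]]'
python3 -c "
from h import *;st();cam('side');st();cam('side');st()"
```

```text
time: 37.07
tool_pos: [0.4944, -0.2936, 0.2185]
tcp_rot: [1.866, 0.599, -1.867]
wrist_force: [-0.7, -0.1, 0.1]
width: 0.999
time: 37.73
tool_pos: [0.4953, -0.2903, 0.1803]
tcp_rot: [1.863, 0.601, -1.861]
wrist_force: [0.2, -0.8, -0.1]
width: 0.992
t 37.73 tcp [ 495.3 -290.3  180.3] yawjaw -54.12 deg x-axis [ 0.002 -0.001 -1.   ] F [ 0.2 -0.8 -0.1] T [ 0.03 -0.03  0.04] w 0.992 q [-0.574  0.111  1.881  0.     1.148  0.371]
t 37.78 tcp [ 495.1 -290.4  180.2] yawjaw -54.13 deg x-axis [ 0.002 -0.001 -1.   ] F [-0.  -0.3 -0.5] T [ 0.01 -0.02  0.01] w 0.998 q [-0.574  0.111  1.881 -0.     1.148  0.371]
t 37.83 tcp [ 495.  -290.4  180. ] yawjaw -54.13 deg x-axis [ 0.001 -0.001 -1.   ] F [ 1.1 -0.1 -0.3] T [-0.05  0.04  0.06] w 1.001 q [-0.574  0.111  1.881 -0.     1.148  0.371]
```

```bash
python3 -m creep '[[0,[0,0,-15],0],[0,[0,0,-15],0],[0,[0,0,-12],0],[0,[0,0,-6],0],[0,[0,0,0],0],[0,[0,0,0],0],[0,[0,0,0],0],[0,[0,0,0],0]]'
python3 -c "
from h import *;st()"
python3 -m creep '[[255,[0,0,0],0],[255,[0,0,0],0],[255,[0,0,0],0],[255,[0,0,0],0],[255,[0,0,0],0],[255,[0,0,0],0],[255,[0,0,0],0],[255,[0,0,0],0]]' 50
python3 -c "
from h import *;st();cam('side');st()"
```

```text
time: 38.5
tool_pos: [0.4952, -0.2906, 0.1321]
tcp_rot: [1.864, 0.601, -1.861]
wrist_force: [-0.3, -0.1, 0.2]
width: 0.999
t 38.50 tcp [ 495.2 -290.6  132.1] yawjaw -54.14 deg x-axis [ 0.001 -0.001 -1.   ] F [-0.3 -0.1  0.2] T [-0.03 -0.03  0.02] w 0.999 q [-0.574  0.156  1.925  0.     1.059  0.371]
time: 39.17
tool_pos: [0.4968, -0.2921, 0.1335]
tcp_rot: [1.864, 0.597, -1.857]
wrist_force: [3.2, -3.2, 5.7]
width: 0.736
t 39.17 tcp [ 496.8 -292.1  133.5] yawjaw -54.13 deg x-axis [ 0.005 -0.004 -1.   ] F [ 3.2 -3.2  5.7] T [-0.8  -0.54  0.04] w 0.736 q [-5.740e-01  1.560e-01  1.923e+00 -1.000e-03  1.057e+00  3.710e-01]
t 39.22 tcp [ 496.8 -292.2  133.5] yawjaw -54.13 deg x-axis [ 0.005 -0.004 -1.   ] F [ 2.5 -3.9  5.7] T [-0.79 -0.5   0.06] w 0.734 q [-5.740e-01  1.560e-01  1.923e+00 -1.000e-03  1.057e+00  3.710e-01]
```

```bash
python3 -m creep '[[255,[-0.6,0.8,0],0],[255,[-0.6,0.8,0],0],[255,[-0.6,0.8,0],0],[255,[0,0,0],0],[255,[0,0,0],0],[255,[0,0,0],0],[255,[0,0,0],0],[255,[0,0,0],0]]'
python3 -c "
from h import *;st();cam('side');st()"
```

```text
time: 39.88
tool_pos: [0.4967, -0.292, 0.1336]
tcp_rot: [1.865, 0.591, -1.853]
wrist_force: [7.5, -10.8, -0.2]
width: 0.735
t 39.88 tcp [ 496.7 -292.   133.6] yawjaw -54.12 deg x-axis [ 0.009 -0.009 -1.   ] F [  7.5 -10.8  -0.2] T [-1.77 -1.27  0.14] w 0.735 q [-0.573  0.152  1.927 -0.003  1.05   0.373]
t 39.93 tcp [ 496.7 -292.   133.7] yawjaw -54.12 deg x-axis [ 0.009 -0.009 -1.   ] F [  7.4 -10.5  -0.1] T [-1.8  -1.25  0.19] w 0.733 q [-0.573  0.152  1.927 -0.003  1.05   0.373]
```

```bash
python3 -m creep '[[255,[-0.6,0.8,0],0],[255,[-0.6,0.8,0],0],[255,[-0.6,0.8,-0.5],0],[255,[0,0,-0.5],0],[255,[0,0,-0.5],0],[255,[0,0,-0.5],0],[255,[0,0,0],0],[255,[0,0,0],0]]'
python3 -c "
from h import *;st();cam('side');st()"
```

```text
time: 40.6
tool_pos: [0.4966, -0.2916, 0.1336]
tcp_rot: [1.865, 0.586, -1.849]
wrist_force: [7.7, -14.9, 3.0]
width: 0.736
t 40.60 tcp [ 496.6 -291.6  133.6] yawjaw -54.11 deg x-axis [ 0.013 -0.013 -1.   ] F [  7.7 -14.9   3. ] T [-2.29 -1.29  0.19] w 0.736 q [-0.572  0.148  1.932 -0.004  1.044  0.374]
t 40.65 tcp [ 496.6 -291.6  133.6] yawjaw -54.11 deg x-axis [ 0.013 -0.013 -1.   ] F [  7.3 -14.9   3.2] T [-2.31 -1.33  0.14] w 0.733 q [-0.572  0.148  1.932 -0.004  1.044  0.374]
```

```bash
python3 -m creep '[[255,[0,0,-1.5],0],[255,[0,0,-1.5],0],[255,[0,0,-1.5],0],[255,[0,0,-1],0],[255,[0,0,0],0],[255,[0,0,0],0],[255,[0,0,0],0],[255,[0,0,0],0]]'
python3 -c "
from h import *;st();cam('side');st()"
```

```text
time: 41.32
tool_pos: [0.4967, -0.2916, 0.1302]
tcp_rot: [1.865, 0.586, -1.848]
wrist_force: [4.3, -11.2, 14.4]
width: 0.735
t 41.32 tcp [ 496.7 -291.6  130.2] yawjaw -54.09 deg x-axis [ 0.013 -0.013 -1.   ] F [  4.3 -11.2  14.4] T [-1.82 -0.6   0.2 ] w 0.735 q [-0.572  0.151  1.935 -0.004  1.038  0.374]
t 41.37 tcp [ 496.7 -291.6  130.2] yawjaw -54.09 deg x-axis [ 0.013 -0.013 -1.   ] F [  4.1 -11.2  14.7] T [-1.77 -0.62  0.24] w 0.733 q [-0.572  0.151  1.935 -0.004  1.038  0.374]
```

```bash
python3 -m creep '[[255,[-0.6,0.8,0],0],[255,[0,0,1.5],0],[255,[0,0,1.5],0],[255,[0,0,1.5],0],[255,[0,0,1.5],0],[255,[0,0,0],0],[255,[0,0,0],0],[255,[0,0,0],0]]'
python3 - <<'E'
from h import *
st()
im,d,K,e,R=cam('side');cv2.imwrite("pics/side15.png",cv2.resize(im[230:390,150:350],None,fx=3,fy=3))
E
```

```text
time: 42.03
tool_pos: [0.495, -0.2907, 0.1336]
tcp_rot: [1.863, 0.588, -1.85]
wrist_force: [7.0, -14.4, 3.2]
width: 0.735
t 42.03 tcp [ 495.  -290.7  133.6] yawjaw -54.03 deg x-axis [ 0.011 -0.013 -1.   ] F [  7.  -14.4   3.2] T [-2.42 -1.07  0.51] w 0.735 q [-0.572  0.146  1.934 -0.005  1.046  0.374]
```

View pics/side15.png

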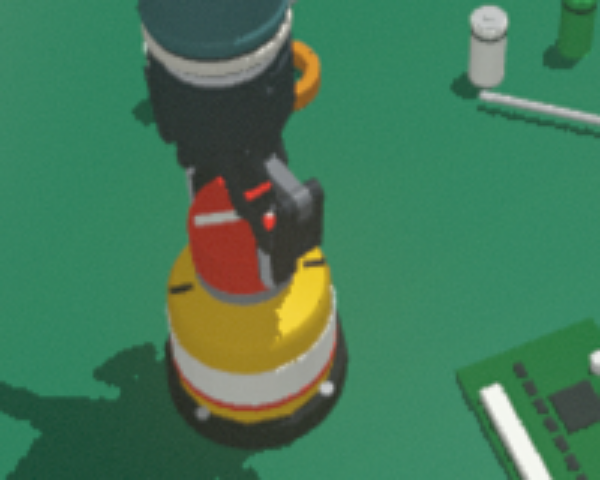

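```bash
python3 -m creep '[[255,[0.9,-1.2,0],0],[255,[0.9,-1.2,0],0],[255,[0.9,-1.2,0],0],[255,[0.9,-1.2,0],0],[255,[0,0,0],0],[255,[0,0,0],0],[255,[0,0,0],0],[255,[0,0,0],0]]'
python3 -c "
from h import *;st();cam('side');st()"
```

```text
time: 42.75
tool_pos: [0.4952, -0.2911, 0.133]
tcp_rot: [1.862, 0.599, -1.859]
wrist_force: [-3.7, -1.4, 13.8]
width: 0.734
t 42.75 tcp [ 495.2 -291.1  133. ] yawjaw -54.05 deg x-axis [ 0.003 -0.004 -1.   ] F [-3.7 -1.4 13.8] T [-0.32  0.37  0.56] w 0.734 q [-0.574  0.154  1.926 -0.002  1.057  0.37 ]
t 42.80 tcp [ 495.2 -291.   133. ] yawjaw -54.05 deg x-axis [ 0.003 -0.004 -1.   ] F [-2.1 -1.5 13.3] T [-0.35  0.33  0.58] w 0.736 q [-0.574  0.154  1.926 -0.002  1.058  0.37 ]
```

```bash
python3 -m creep '[[255,[0,0,1],0],[255,[0,0,1],0],[255,[0,0,1],0],[255,[0,0,0],0],[255,[0,0,0],0],[255,[0,0,0],0],[255,[0,0,0],0],[255,[0,0,0],0]]'
python3 -c "
from h import *;st();cam('side');st()"
python3 -m creep '[[0,[0,0,0],0],[0,[0,0,0],0],[0,[0,0,0],0],[0,[0,0,0],0],[0,[0,0,0],0],[0,[0,0,10],0],[0,[0,0,30],0],[0,[0,0,30],0]]' 40
python3 -m creep '[[0,[-10,30,20],0],[0,[-10,35,0],0],[0,[-10,35,0],0],[0,[-10,35,0],0],[0,[-10,35,0],0],[0,[-10,35,0],0],[70,[0,0,0],0],[70,[0,0,0],0]]' 40
python3 - <<'E'
from h import *
np.set_printoptions(precision=4,suppress=True)
st()
for n in("top","side"):
    im,d,K,e,R=cam(n);P=cloud(d,K,e,R);h=cv2.cvtColor(im,cv2.COLOR_BGR2HSV).astype(int)
    A=np.hypot(P[...,0]-.495,P[...,1]+.291)
    m=(A<.04)&(P[...,2]>.154)&(P[...,2]<.19)
    b=m&(h[...,1]<90)&(h[...,2]>130)
    q=P[b];v=np.linalg.eigh(np.cov(q[:,:2].T))[1][:,1];print(n,'bar',b.sum(),q.mean(0),(np.degrees(np.arctan2(v[1],v[0]))+90)%180-90)
    q=P[m];q=q[q[:,2]>.157];co=np.linalg.lstsq(np.c_[q[:,:2]-q[:,:2].mean(0),np.ones(len(q))],q[:,2],rcond=None)[0];print('top plane slope',co)
    cv2.imwrite(f"pics/{n}16.png",im)
    u0,v0=proj(K,e,R,(.4955,-.2915,.162));H,W=im.shape[:2];vv,uu=np.mgrid[:H,:W];near=np.hypot(uu-u0,vv-v0)<30
    red=near&(((h[...,0]<8)|(h[...,0]>172))&(h[...,1]>140)&(h[...,2]>(190 if n=='side' else 150)))
    bar=near&(np.hypot(uu-u0,vv-v0)<18)&(h[...,1]<100)&(h[...,2]>150)
    mm=cv2.morphologyEx(((red|bar)*255).astype(np.uint8),cv2.MORPH_CLOSE,np.ones((3,3)))
    cs=max(cv2.findContours(mm,0,1)[0],key=cv2.contourArea);el=cv2.fitEllipse(cv2.convexHull(cs))
    print('ell',ray(K,e,R,*el[0],.162)[:2],'bar',ray(K,e,R,*np.argwhere(bar)[:,::-1].mean(0),.162)[:2])
st()
E
```

```text
time: 43.47
tool_pos: [0.495, -0.291, 0.1334]
tcp_rot: [1.862, 0.599, -1.86]
wrist_force: [1.9, -4.9, 2.1]
width: 0.735
t 43.47 tcp [ 495.  -291.   133.4] yawjaw -54.07 deg x-axis [ 0.002 -0.003 -1.   ] F [ 1.9 -4.9  2.1] T [-1.06 -0.52  0.58] w 0.735 q [-0.574  0.154  1.925 -0.002  1.059  0.371]
t 43.52 tcp [ 495.  -291.   133.4] yawjaw -54.07 deg x-axis [ 0.002 -0.003 -1.   ] F [ 2.2 -5.2  2.2] T [-1.05 -0.53  0.6 ] w 0.735 q [-0.574  0.154  1.925 -0.002  1.059  0.371]
time: 44.18
tool_pos: [0.4925, -0.2884, 0.2019]
tcp_rot: [1.862, 0.607, -1.867]
wrist_force: [0.5, -1.0, 0.5]
width: 0.998
time: 44.85
tool_pos: [0.4337, -0.083, 0.2235]
tcp_rot: [1.862, 0.605, -1.859]
wrist_force: [0.7, -0.9, -0.3]
width: 0.751
t 44.85 tcp [433.7 -83.  223.5] yawjaw -53.94 deg x-axis [ 0.001 -0.    -1.   ] F [ 0.7 -0.9 -0.3] T [ 0.01  0.01 -0.01] w 0.751 q [-0.245 -0.187  2.086 -0.     1.241  0.696]
top bar 47 [ 0.4951 -0.2917  0.1629] 5.774947489458583
top plane slope [ 0.0021 -0.009   0.1624]
ell [ 0.4954 -0.2909] bar [ 0.4952 -0.292 ]
side bar 114 [ 0.4947 -0.2909  0.1618] 5.378930145666175
top plane slope [0.0029 0.0033 0.1612]
ell [ 0.4949 -0.2926] bar [ 0.4952 -0.2912]
t 44.95 tcp [434.5 -84.8 223.4] yawjaw -54.11 deg x-axis [ 0.001 -0.001 -1.   ] F [ 0.3 -0.  -0.2] T [-0.05 -0.02  0.01] w 0.727 q [-0.249 -0.185  2.084 -0.001  1.241  0.696]
```

```bash
python3 - <<'E'
from h import *
im=cv2.imread('pics/side16.png');c=get_calibration('side');K=c['K'];e=c['eye'];R=Ro.from_rotvec(c['orientation']).as_matrix()
h=cv2.cvtColor(im,cv2.COLOR_BGR2HSV).astype(int)
m=h[...,2]<85; m[:305]=0;m[340:]=0;m[:,:200]=0;m[:,270:]=0
pts=[]
for c,a,l in blobs(m,3): print(c,a,ray(K,e,R,*c,.105))
im=cv2.imread('pics/top16.png');c=get_calibration('top');K=c['K'];e=c['eye'];R=Ro.from_rotvec(c['orientation']).as_matrix()
h=cv2.cvtColor(im,cv2.COLOR_BGR2HSV).astype(int)
m=h[...,2]<85; m[:205]=0;m[255:]=0;m[:,:370]=0;m[:,405:]=0
for c,a,l in blobs(m,2): print('top',c,a,ray(K,e,R,*c,.105))
E
```

```text
[256. 317.] 3 [ 0.53795754 -0.28646198  0.105     ]
[210.1 325.9] 10 [ 0.45537939 -0.30022167  0.105     ]
top [374.4 215. ] 20 [ 0.54629924 -0.26184397  0.105     ]
top [382.5 218.5] 4 [ 0.53630556 -0.28441047  0.105     ]
top [382.83185841 251.32743363] 113 [ 0.44444932 -0.28305358  0.105     ]
```

```bash
python3 -m creep '[[70,[-1,8,0],-0.1],[70,[-1,8,0],-0.1],[70,[0,8,-20],-0.1],[70,[0,0,-25],-0.1],[70,[0,0,-25],-0.1],[70,[0,0,-20],-0.1],[70,[0,0,0],-0.1],[70,[0,0,0],0]]' 40
python3 -m creep '[[70,[0,0,0],0],[70,[0,0,0],0],[70,[0,0,0],0],[70,[0,0,0],0],[70,[0,0,0],0],[70,[0,0,0],0],[70,[0,0,0],0],[70,[0,0,0],0]]' 40
python3 - <<'E'
from h import *
np.set_printoptions(precision=4,suppress=True)
st()
for n in("top","side"):
    im,d,K,e,R=cam(n);P=cloud(d,K,e,R)
    for w,c in (('A',(.43,.05)),('B',(.431,-.058)),('C',(.67,-.05))):
        m=(np.hypot(P[...,0]-c[0],P[...,1]-c[1])<.022)&(P[...,2]>.058)&(P[...,2]<.075)
        if m.sum()>5:
            q=P[m];(cc,rr)=cv2.minEnclosingCircle((q[:,:2]*1000).astype(np.float32));print(n,w,m.sum(),q.mean(0),cc,rr)
st()
E
```

```text
time: 45.62
tool_pos: [0.431, -0.0616, 0.1309]
tcp_rot: [-2.177, 0.086, 2.185]
wrist_force: [0.3, 0.1, 0.2]
width: 0.725
time: 46.28
tool_pos: [0.432, -0.0603, 0.1328]
tcp_rot: [-2.184, 0.081, 2.183]
wrist_force: [-0.4, -0.7, 0.4]
width: 0.727
t 46.28 tcp [432.  -60.3 132.8] yawjaw -94.23 deg x-axis [ 0. -0. -1.] F [-0.4 -0.7  0.4] T [ 0.06 -0.03 -0.01] w 0.727 q [-0.196 -0.111  2.197 -0.     1.055  1.449]
top A 64 [0.4294 0.0509 0.0631] (428.8221130371094, 50.94960403442383) 13.100016593933105
top C 62 [ 0.671  -0.0488  0.0636] (671.1536865234375, -48.7683219909668) 12.780288696289062
side A 33 [0.4314 0.0451 0.0622] (431.158203125, 45.47632598876953) 11.605570793151855
side B 94 [ 0.4309 -0.0599  0.0621] (431.3742980957031, -59.38933181762695) 14.766976356506348
side C 91 [ 0.6691 -0.0511  0.0619] (667.9137573242188, -49.59331130981445) 14.892353057861328
t 46.38 tcp [432.  -60.3 132.7] yawjaw -94.23 deg x-axis [ 0. -0. -1.] F [ 0.5 -0.3 -0.1] T [-0.01 -0.01  0.01] w 0.724 q [-0.196 -0.111  2.197  0.     1.055  1.449]
```

```bash
python3 -m creep '[[70,[-0.5,1,-30],0],[70,[-0.5,0.5,-30],0],[70,[0,0,-20],0],[70,[0,0,-15],0],[255,[0,0,0],0],[255,[0,0,0],0],[255,[0,0,0],0],[255,[0,0,0],0]]' 40
python3 -c "
from h import *;st()"
python3 -m creep '[[255,[0,0,0],0],[255,[0,0,0],0],[255,[0,0,10],0],[255,[0,0,30],0],[255,[0,0,35],0],[255,[0,0,5],0],[255,[0,0,0],0],[255,[0,0,0],0]]' 40
python3 -c "
from h import *;st()"
```

```text
time: 47.05
tool_pos: [0.4323, -0.0591, 0.039]
tcp_rot: [-2.187, 0.081, 2.181]
wrist_force: [0.7, 0.3, -0.4]
width: 0.294
t 47.05 tcp [432.3 -59.1  39. ] yawjaw -94.25 deg x-axis [ 0.003 -0.001 -1.   ] F [ 0.7  0.3 -0.4] T [ 0.03  0.06 -0.03] w 0.294 q [-0.193  0.024  2.273 -0.     0.842  1.452]
time: 47.72
tool_pos: [0.4313, -0.059, 0.1183]
tcp_rot: [-2.186, 0.081, 2.182]
wrist_force: [-0.5, -0.0, -1.0]
width: 0.296
t 47.72 tcp [431.3 -59.  118.3] yawjaw -94.25 deg x-axis [ 0.002 -0.    -1.   ] F [-0.5 -0.  -1. ] T [-0.02  0.06  0.02] w 0.296 q [-0.193 -0.096  2.213  0.     1.023  1.452]
```

```bash
python3 -m creep '[[255,[1,15,10],0],[255,[2,37,10],0],[255,[2,37,0],0],[255,[2,37,0],0],[255,[2,37,0],0],[255,[2,37,0],0],[255,[2,37,0],0],[255,[2,37,0],0]]'
python3 -m creep '[[255,[2,37,0],0],[255,[0,37,0],0],[255,[0,25,0],0],[255,[0,10.4,0],0],[255,[0,0,-10],0],[255,[0,0,-20],0],[255,[0,0,-10],0],[255,[0,0,0],0]]'
python3 -m creep '[[255,[0,0,0],0],[255,[0,0,0],0],[255,[0,0,0],0],[255,[0,0,0],0],[255,[0,0,0],0],[255,[0,0,0],0],[255,[0,0,0],0],[255,[0,0,0],0]]'
python3 - <<'E'
from h import *
np.set_printoptions(precision=4,suppress=True)
st()
for n in("top","side"):
    im,*_=cam(n);cv2.imwrite(f"pics/{n}17.png",cv2.resize(im[110:250,150:350] if n=='side' else im[180:320,120:320],None,fx=3.5,fy=3.5))
st()
E
```

```text
time: 48.38
tool_pos: [0.444, 0.2163, 0.1354]
tcp_rot: [-2.181, 0.083, 2.188]
wrist_force: [1.3, -0.4, -0.7]
width: 0.294
time: 49.05
tool_pos: [0.4448, 0.321, 0.093]
tcp_rot: [-2.178, 0.088, 2.194]
wrist_force: [-1.1, -1.5, -1.6]
width: 0.292
time: 49.72
tool_pos: [0.448, 0.3246, 0.0979]
tcp_rot: [-2.184, 0.081, 2.183]
wrist_force: [-0.2, -0.7, -0.6]
width: 0.295
t 49.72 tcp [448.  324.6  97.9] yawjaw -94.24 deg x-axis [ 0.  0. -1.] F [-0.2 -0.7 -0.6] T [-0.01  0.01  0.04] w 0.295 q [0.582 0.157 1.995 0.    0.989 2.227]
t 49.82 tcp [448.  324.6  97.7] yawjaw -94.24 deg x-axis [ 0.  0. -1.] F [ 0.6  0.4 -0.6] T [-0.02  0.06  0.  ] w 0.292 q [ 0.582  0.157  1.995 -0.     0.989  2.227]
```

View pics/side17.png

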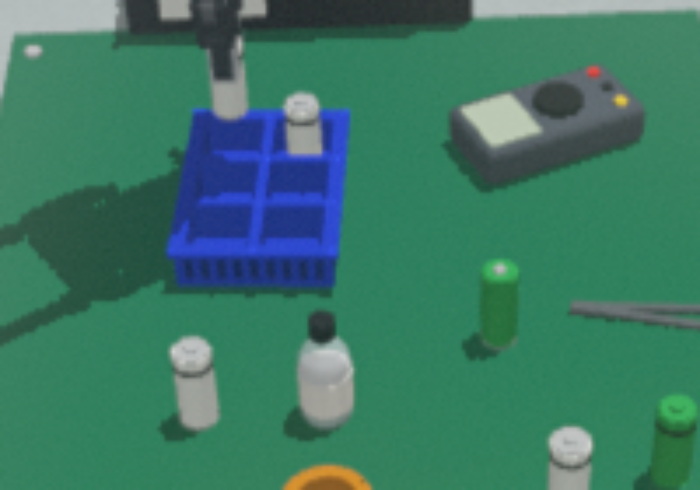

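```bash
python3 -m creep '[[255,[0,0,-12],0],[255,[0,0,-14],0],[255,[0,0,-12],0],[255,[0,0,-7],0],[255,[0,0,-3],0],[255,[0,0,0],0],[255,[0,0,0],0],[255,[0,0,0],0]]'
python3 -c "
from h import *;st();cam('side');st()"
python3 -m creep '[[255,[0,0,-1],0],[255,[0,0,-1],0],[255,[0,0,-1],0],[255,[0,0,-0.5],0],[255,[0,0,-0.5],0],[255,[0,0,0],0],[255,[0,0,0],0],[255,[0,0,0],0]]'
python3 -c "
from h import *;st();cam('side');st()"
```

```text
time: 50.48
tool_pos: [0.4485, 0.3249, 0.0502]
tcp_rot: [-2.184, 0.08, 2.182]
wrist_force: [1.0, -0.3, -1.0]
width: 0.298
t 50.48 tcp [448.5 324.9  50.2] yawjaw -94.25 deg x-axis [ 0.001  0.001 -1.   ] F [ 1.  -0.3 -1. ] T [0.01 0.06 0.06] w 0.298 q [ 0.582  0.218  2.025 -0.     0.897  2.227]
t 50.53 tcp [448.6 324.9  50.4] yawjaw -94.25 deg x-axis [ 0.001  0.001 -1.   ] F [ 0.3  0.4 -1.1] T [0.04 0.03 0.06] w 0.294 q [ 0.582  0.218  2.025 -0.     0.897  2.227]
time: 51.2
tool_pos: [0.448, 0.3245, 0.0456]
tcp_rot: [-2.184, 0.081, 2.184]
wrist_force: [0.9, 0.4, -1.1]
width: 0.296
t 51.20 tcp [448.  324.5  45.6] yawjaw -94.25 deg x-axis [ 0.  0. -1.] F [ 0.9  0.4 -1.1] T [-0.01  0.03  0.05] w 0.296 q [0.582 0.224 2.028 0.    0.889 2.227]
t 51.25 tcp [448.  324.5  45.6] yawjaw -94.25 deg x-axis [ 0.  0. -1.] F [-0.1  0.  -1.2] T [ 0.   -0.    0.02] w 0.296 q [ 0.582  0.224  2.028 -0.     0.889  2.227]
```

```bash
python3 -m creep '[[255,[0,0,-0.6],0],[255,[0,0,0],0],[255,[0,0,-0.6],0],[255,[0,0,0],0],[255,[0,0,-0.6],0],[255,[0,0,0],0],[255,[0,0,0],0],[255,[0,0,0],0]]'
python3 -c "
from h import *;st();cam('side');st()"
```

```text
time: 51.92
tool_pos: [0.4482, 0.3246, 0.0445]
tcp_rot: [-2.184, 0.081, 2.183]
wrist_force: [-1.2, -0.5, 3.8]
width: 0.296
t 51.92 tcp [448.2 324.6  44.5] yawjaw -94.25 deg x-axis [ 0.  0. -1.] F [-1.2 -0.5  3.8] T [-0.3   0.33 -0.02] w 0.296 q [ 0.582  0.226  2.029 -0.     0.887  2.227]
t 51.97 tcp [448.2 324.6  44.5] yawjaw -94.25 deg x-axis [ 0.  0. -1.] F [-2.  -0.6  5.9] T [-0.32  0.28 -0.02] w 0.292 q [ 0.582  0.226  2.029 -0.     0.887  2.227]
```

```bash
python3 -m creep '[[70,[0,0,0],0],[70,[0,0,0],0],[70,[0,0,0],0],[70,[0,0,0],0],[70,[0,0,10],0],[70,[0,0,25],0],[70,[0,0,30],0],[70,[0,0,25],0]]'
python3 -m creep '[[70,[-2,-30,0],0],[70,[-2,-39,0],0],[70,[-2,-39,0],0],[70,[-2,-39,0],0],[70,[-3,-39,0],0],[70,[-3,-39,0],0],[70,[-3,-30,0],0],[70,[-1.5,-19,0],0]]'
python3 -m creep '[[70,[0,0,-10],0],[70,[0,0,-10],0],[70,[0,0,-10],0],[70,[0,0,0],0],[70,[0,0,0],0],[70,[0,0,0],0],[70,[0,0,0],0],[70,[0,0,0],0]]'
python3 - <<'E'
from h import *
np.set_printoptions(precision=4,suppress=True)
st()
for n in("top","side"):
    im,d,K,e,R=cam(n);P=cloud(d,K,e,R)
    for w,c in (('A',(.43,.05)),('placed',(.448,.3245)),('stowed',(.503,.3145))):
        m=(np.hypot(P[...,0]-c[0],P[...,1]-c[1])<.022)&(P[...,2]>.058)&(P[...,2]<.078)
        if m.sum()>5:
            q=P[m];(cc,rr)=cv2.minEnclosingCircle((q[:,:2]*1000).astype(np.float32));print(n,w,m.sum(),q.mean(0),cc,rr)
    cv2.imwrite(f"pics/{n}18.png",cv2.resize(im[110:250,150:350] if n=='side' else im[180:320,120:320],None,fx=3.5,fy=3.5))
st()
E
```

```text
time: 52.63
tool_pos: [0.448, 0.3245, 0.1356]
tcp_rot: [-2.184, 0.081, 2.183]
wrist_force: [0.9, 0.9, -0.3]
width: 0.724
time: 53.3
tool_pos: [0.4288, 0.0479, 0.1345]
tcp_rot: [-2.184, 0.084, 2.182]
wrist_force: [0.2, 0.1, 0.0]
width: 0.728
time: 53.97
tool_pos: [0.4299, 0.051, 0.1042]
tcp_rot: [-2.185, 0.08, 2.183]
wrist_force: [0.6, -0.4, 0.8]
width: 0.724
t 53.97 tcp [429.9  51.  104.2] yawjaw -94.19 deg x-axis [ 0.001  0.    -1.   ] F [ 0.6 -0.4  0.8] T [0.04 0.02 0.05] w 0.724 q [ 0.061 -0.082  2.23   0.     0.993  1.705]
top placed 69 [0.4496 0.3235 0.0686] (449.5816345214844, 323.78924560546875) 13.107187271118164
top stowed 72 [0.504  0.3147 0.0688] (503.9779968261719, 315.1388854980469) 13.606122016906738
side A 78 [0.4271 0.0492 0.0617] (426.60113525390625, 50.65745544433594) 13.541642189025879
side placed 48 [0.4517 0.3212 0.0652] (448.7461242675781, 323.8526916503906) 15.12768268585205
side stowed 72 [0.5021 0.3107 0.0662] (502.4253845214844, 312.240234375) 13.81843090057373
t 54.07 tcp [429.9  50.8 104.2] yawjaw -94.22 deg x-axis [ 0.001  0.    -1.   ] F [ 0.5 -0.1  0.9] T [-0.03 -0.04 -0.01] w 0.727 q [ 0.06  -0.082  2.23   0.     0.993  1.704]
```

View pics/side18.png

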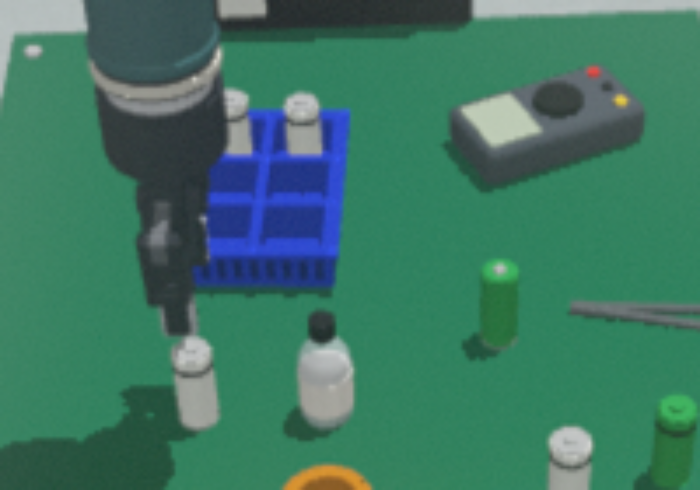

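```bash
python3 -m creep '[[70,[-1,-0.5,-25],0],[70,[0,0,-22],0],[70,[0,0,-13],0],[70,[0,0,-6],0],[255,[0,0,0],0],[255,[0,0,0],0],[255,[0,0,0],0],[255,[0,0,0],0]]' 40
python3 -c "
from h import *;st()"
python3 -m creep '[[255,[0,0,0],0],[255,[0,0,0],0],[255,[0,0,10],0],[255,[0,0,30],0],[255,[0,0,35],0],[255,[0,0,15],0],[255,[0,0,0],0],[255,[0,0,0],0]]' 40
python3 -c "
from h import *;st()"
```

```text
time: 54.73
tool_pos: [0.4297, 0.0501, 0.039]
tcp_rot: [-2.186, 0.081, 2.181]
wrist_force: [-0.4, -0.0, 0.2]
width: 0.296
t 54.73 tcp [429.7  50.1  39. ] yawjaw -94.25 deg x-axis [ 0.002  0.    -1.   ] F [-0.4 -0.   0.2] T [ 0.01 -0.05  0.03] w 0.296 q [ 0.058  0.017  2.28  -0.     0.842  1.703]
time: 55.4
tool_pos: [0.4294, 0.0501, 0.1293]
tcp_rot: [-2.187, 0.081, 2.18]
wrist_force: [1.0, 0.5, -0.8]
width: 0.297
t 55.40 tcp [429.4  50.1 129.3] yawjaw -94.25 deg x-axis [ 0.003  0.    -1.   ] F [ 1.   0.5 -0.8] T [ 0.03 -0.02 -0.  ] w 0.297 q [ 0.058 -0.117  2.209 -0.     1.046  1.703]
```

```bash
python3 -m creep '[[255,[2,25,0],0],[255,[2,37,0],0],[255,[2,37,0],0],[255,[2,37,0],0],[255,[2,25,0],0],[255,[1,5.5,0],0],[255,[0,0,-10],0],[255,[0,0,-20],0]]'
python3 -m creep '[[255,[0,0,-10],0],[255,[0,0,0],0],[255,[0,0,0],0],[255,[0,0,0],0],[255,[0,0,0],0],[255,[0,0,0],0],[255,[0,0,0],0],[255,[0,0,0],0]]'
python3 - <<'E'
from h import *
st()
im,*_=cam('side');cv2.imwrite(f"pics/side19.png",cv2.resize(im[110:250,150:350],None,fx=3.5,fy=3.5))
st()
E
```

```text
time: 56.07
tool_pos: [0.4404, 0.2168, 0.098]
tcp_rot: [-2.187, 0.079, 2.182]
wrist_force: [0.5, 0.1, 0.3]
width: 0.29
time: 56.73
tool_pos: [0.4399, 0.2166, 0.0884]
tcp_rot: [-2.185, 0.081, 2.182]
wrist_force: [0.6, 1.3, -0.7]
width: 0.295
t 56.73 tcp [439.9 216.6  88.4] yawjaw -94.26 deg x-axis [ 0.001  0.    -1.   ] F [ 0.6  1.3 -0.7] T [-0.08 -0.01  0.03] w 0.295 q [ 0.407  0.053  2.131 -0.     0.956  2.052]
t 56.78 tcp [439.8 216.6  88.3] yawjaw -94.25 deg x-axis [ 0.001  0.    -1.   ] F [ 0.   0.6 -0.1] T [ 0.04 -0.02  0.06] w 0.295 q [ 0.407  0.053  2.131 -0.     0.956  2.052]
```

View pics/side19.png

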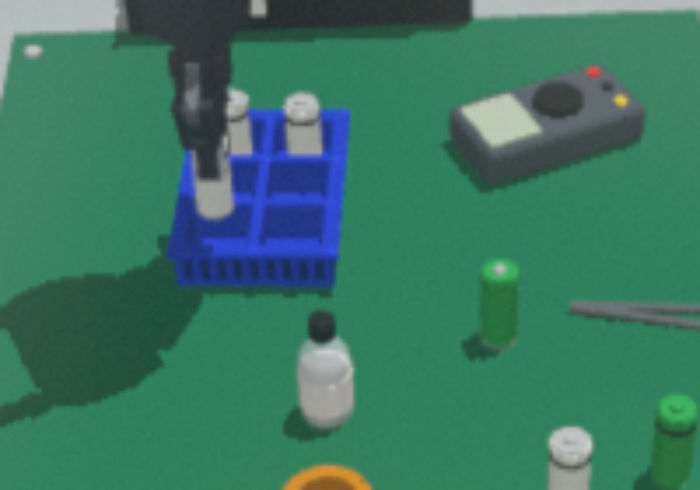

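```bash
python3 -m creep '[[255,[0,0,-12],0],[255,[0,0,-14],0],[255,[0,0,-9],0],[255,[0,0,-4],0],[255,[0,0,-2],0],[255,[0,0,0],0],[255,[0,0,0],0],[255,[0,0,0],0]]'
python3 -c "
from h import *;st();cam('side');st()"
python3 -m creep '[[255,[0,0,-0.6],0],[255,[0,0,-0.6],0],[255,[0,0,-0.6],0],[255,[0,0,0],0],[255,[0,0,0],0],[255,[0,0,0],0],[255,[0,0,0],0],[255,[0,0,0],0]]'
python3 -c "
from h import *;st();cam('side');st()"
```

```text
time: 57.45
tool_pos: [0.4401, 0.2168, 0.0475]
tcp_rot: [-2.185, 0.08, 2.182]
wrist_force: [0.4, 0.1, -1.3]
width: 0.297
t 57.45 tcp [440.1 216.8  47.5] yawjaw -94.25 deg x-axis [ 0.001  0.    -1.   ] F [ 0.4  0.1 -1.3] T [-0.01  0.03 -0.05] w 0.297 q [0.407 0.112 2.158 0.    0.87  2.052]
t 57.50 tcp [440.  216.8  47.5] yawjaw -94.25 deg x-axis [ 0.001  0.    -1.   ] F [-0.2 -0.9 -0.9] T [-0.05  0.05 -0.02] w 0.294 q [0.407 0.112 2.158 0.    0.87  2.052]
time: 58.17
tool_pos: [0.4395, 0.2165, 0.045]
tcp_rot: [-2.184, 0.081, 2.184]
wrist_force: [-0.2, -0.1, -0.9]
width: 0.297
t 58.17 tcp [439.5 216.5  45. ] yawjaw -94.25 deg x-axis [ 0. -0. -1.] F [-0.2 -0.1 -0.9] T [-0.04 -0.02  0.08] w 0.297 q [ 0.407  0.115  2.16  -0.     0.866  2.052]
t 58.22 tcp [439.5 216.5  45. ] yawjaw -94.25 deg x-axis [ 0.  0. -1.] F [-0.4 -0.5 -0.7] T [ 0.02  0.01 -0.02] w 0.295 q [0.407 0.115 2.16  0.    0.866 2.052]
```

```bash
python3 -m creep '[[255,[0,0,-0.6],0],[255,[0,0,0],0],[255,[0,0,-0.6],0],[255,[0,0,0],0],[255,[0,0,-0.3],0],[255,[0,0,0],0],[255,[0,0,0],0],[255,[0,0,0],0]]'
python3 -c "
from h import *;st();cam('side');st()"
```

```text
time: 58.88
tool_pos: [0.4399, 0.2166, 0.0448]
tcp_rot: [-2.184, 0.081, 2.183]
wrist_force: [-2.9, -2.1, 9.9]
width: 0.294
t 58.88 tcp [439.9 216.6  44.8] yawjaw -94.24 deg x-axis [ 0. -0. -1.] F [-2.9 -2.1  9.9] T [-0.44  0.65 -0.09] w 0.294 q [ 0.407  0.116  2.16  -0.     0.866  2.052]
t 58.93 tcp [439.9 216.6  44.9] yawjaw -94.24 deg x-axis [ 0.  0. -1.] F [-3.1 -1.5 10.2] T [-0.4   0.6  -0.02] w 0.298 q [ 0.407  0.116  2.16  -0.     0.866  2.052]
```

```bash
python3 -m creep '[[255,[0,0,0.8],0],[70,[0,0,0],0],[70,[0,0,0],0],[70,[0,0,0],0],[70,[0,0,0],0],[70,[0,0,20],0],[70,[0,0,35],0],[70,[0,0,35],0]]'
python3 -m creep '[[70,[14,-16,0],0],[70,[28,-30,0],0],[70,[28,-30,0],0],[70,[28,-30,0],0],[70,[28,-30,0],0],[70,[28,-30,0],0],[70,[28,-30,0],0],[70,[28,-30,0],0]]'
python3 -m creep '[[70,[15,-30,0],0],[70,[4.5,-10,0],0],[70,[0,0,-10],0],[70,[0,0,-15],0],[70,[0,0,0],0],[70,[0,0,0],0],[70,[0,0,0],0],[70,[0,0,0],0]]'
python3 - <<'E'
from h import *
np.set_printoptions(precision=4,suppress=True)
st()
for n in("top","side"):
    im,d,K,e,R=cam(n);P=cloud(d,K,e,R)
    for w,c in (('C',(.67,-.05)),('placed',(.448,.3245)),('placed2',(.44,.2166)),('stowed',(.503,.3145))):
        m=(np.hypot(P[...,0]-c[0],P[...,1]-c[1])<.022)&(P[...,2]>.058)&(P[...,2]<.078)
        if m.sum()>5:
            q=P[m];(cc,rr)=cv2.minEnclosingCircle((q[:,:2]*1000).astype(np.float32));print(n,w,m.sum(),q.mean(0),cc,rr)
    cv2.imwrite(f"pics/{n}20.png",im)
st()
E
```

```text
time: 59.6
tool_pos: [0.4377, 0.2157, 0.1334]
tcp_rot: [-2.18, 0.083, 2.189]
wrist_force: [0.9, 0.8, 0.4]
width: 0.72
time: 60.27
tool_pos: [0.6504, -0.0112, 0.1338]
tcp_rot: [-2.183, 0.081, 2.184]
wrist_force: [0.1, 0.8, 0.3]
width: 0.728
time: 60.93
tool_pos: [0.669, -0.0485, 0.11]
tcp_rot: [-2.185, 0.08, 2.183]
wrist_force: [0.0, -0.4, 0.5]
width: 0.723
t 60.93 tcp [669.  -48.5 110. ] yawjaw -94.18 deg x-axis [ 0.001  0.    -1.   ] F [ 0.  -0.4  0.5] T [0.02 0.02 0.04] w 0.723 q [-0.11   0.349  1.727  0.     1.065  1.534]
top placed 70 [0.4494 0.3232 0.0688] (449.02276611328125, 324.06927490234375) 13.128316879272461
top placed2 69 [0.4399 0.2157 0.0684] (440.0179443359375, 216.13369750976562) 13.17916488647461
top stowed 73 [0.5041 0.3147 0.068 ] (504.3636779785156, 315.5874938964844) 13.276716232299805
side C 86 [ 0.6692 -0.0507  0.0625] (668.884521484375, -50.440391540527344) 14.178520202636719
side placed 72 [0.4471 0.3203 0.0661] (446.301025390625, 323.13494873046875) 14.827339172363281
side placed2 76 [0.4372 0.2131 0.0664] (438.15423583984375, 216.15106201171875) 15.020997047424316
side stowed 69 [0.502  0.3112 0.0664] (503.55377197265625, 313.2258605957031) 14.723992347717285
t 61.03 tcp [669.4 -48.9 110.4] yawjaw -94.20 deg x-axis [ 0.002 -0.    -1.   ] F [0.  0.7 0.6] T [ 0.02  0.   -0.02] w 0.726 q [-0.11   0.349  1.726  0.     1.065  1.534]
```

View pics/side20.png

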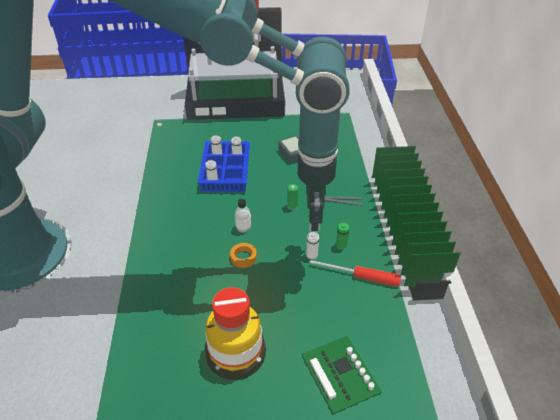

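```bash
python3 -m creep '[[70,[0.6,-0.7,-25],0],[70,[0,0,-25],0],[70,[0,0,-14],0],[70,[0,0,-8],0],[255,[0,0,0],0],[255,[0,0,0],0],[255,[0,0,0],0],[255,[0,0,0],0]]' 40
python3 -c "
from h import *;st()"
python3 -m creep '[[255,[0,0,0],0],[255,[0,0,0],0],[255,[0,0,10],0],[255,[0,0,30],0],[255,[0,0,35],0],[255,[0,0,25],0],[255,[0,0,0],0],[255,[0,0,0],0]]' 40
python3 -c "
from h import *;st()"
```

```text
time: 61.7
tool_pos: [0.6709, -0.0503, 0.039]
tcp_rot: [-2.187, 0.081, 2.181]
wrist_force: [-0.2, -0.2, -1.4]
width: 0.298
t 61.70 tcp [670.9 -50.3  39. ] yawjaw -94.25 deg x-axis [ 0.003 -0.    -1.   ] F [-0.2 -0.2 -1.4] T [-0.02 -0.04  0.  ] w 0.298 q [-0.112  0.427  1.766  0.     0.946  1.533]
time: 62.37
tool_pos: [0.6715, -0.0504, 0.1409]
tcp_rot: [-2.19, 0.082, 2.178]
wrist_force: [-0.5, -0.9, -1.6]
width: 0.296
t 62.37 tcp [671.5 -50.4 140.9] yawjaw -94.25 deg x-axis [ 0.006 -0.001 -1.   ] F [-0.5 -0.9 -1.6] T [0.02 0.04 0.  ] w 0.296 q [-0.112  0.323  1.701 -0.     1.113  1.533]
```

```bash
python3 -m creep '[[255,[-12,18,0],0],[255,[-23,34,0],0],[255,[-23,34,0],0],[255,[-23,34,0],0],[255,[-23,34,0],0],[255,[-23,34,0],0],[255,[-23,34,0],0],[255,[-16,25,0],0]]'
python3 -m creep '[[255,[-8,12,0],0],[255,[-2,3.8,0],0],[255,[0,0,-15],0],[255,[0,0,-25],0],[255,[0,0,-10],0],[255,[0,0,0],0],[255,[0,0,0],0],[255,[0,0,0],0]]'
python3 -m creep '[[255,[0,0,0],0],[255,[0,0,0],0],[255,[0,0,0],0],[255,[0,0,0],0],[255,[0,0,0],0],[255,[0,0,0],0],[255,[0,0,0],0],[255,[0,0,0],0]]'
python3 - <<'E'
from h import *
st()
im,*_=cam('side');cv2.imwrite(f"pics/side21.png",cv2.resize(im[110:250,150:350],None,fx=3.5,fy=3.5))
st()
E
```

```text
time: 63.03
tool_pos: [0.4995, 0.1983, 0.1353]
tcp_rot: [-2.179, 0.081, 2.189]
wrist_force: [0.4, 1.0, -0.9]
width: 0.296
time: 63.7
tool_pos: [0.4942, 0.2123, 0.0878]
tcp_rot: [-2.184, 0.082, 2.183]
wrist_force: [-0.5, 0.3, -1.0]
width: 0.296
time: 64.37
tool_pos: [0.4935, 0.2126, 0.0873]
tcp_rot: [-2.184, 0.081, 2.184]
wrist_force: [-0.1, 0.1, -0.4]
width: 0.292
t 64.37 tcp [493.5 212.6  87.3] yawjaw -94.25 deg x-axis [-0.  0. -1.] F [-0.1  0.1 -0.4] T [-0.07 -0.02 -0.03] w 0.292 q [0.36  0.142 2.035 0.    0.965 2.005]
t 64.42 tcp [493.5 212.6  87.3] yawjaw -94.25 deg x-axis [-0. -0. -1.] F [ 1.  -0.1 -0.9] T [-0.01 -0.   -0.06] w 0.300 q [0.36  0.142 2.035 0.    0.965 2.005]
```

View pics/side21.png

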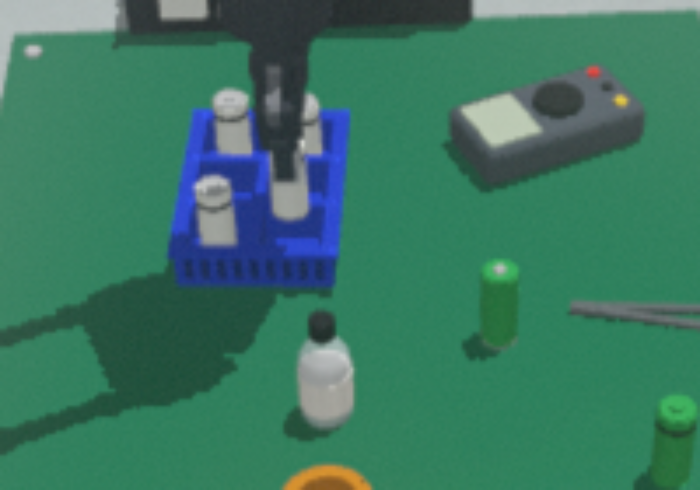

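```bash
python3 -m creep '[[255,[0,0,-12],0],[255,[0,0,-14],0],[255,[0,0,-9],0],[255,[0,0,-4],0],[255,[0,0,-1.5],0],[255,[0,0,0],0],[255,[0,0,0],0],[255,[0,0,0],0]]'
python3 -c "
from h import *;st();cam('side');st()"
python3 -m creep '[[255,[0,0,-0.6],0],[255,[0,0,0],0],[255,[0,0,-0.6],0],[255,[0,0,0],0],[255,[0,0,-0.6],0],[255,[0,0,0],0],[255,[0,0,0],0],[255,[0,0,0],0]]'
python3 -c "
from h import *;st();cam('side');st()"
```

```text
time: 65.08
tool_pos: [0.4942, 0.2128, 0.0474]
tcp_rot: [-2.185, 0.081, 2.182]
wrist_force: [1.1, -0.2, -1.4]
width: 0.296
t 65.08 tcp [494.2 212.8  47.4] yawjaw -94.25 deg x-axis [ 0.001  0.    -1.   ] F [ 1.1 -0.2 -1.4] T [-0.02  0.01  0.01] w 0.296 q [ 0.36   0.195  2.06  -0.     0.885  2.005]
t 65.13 tcp [494.2 212.9  47.5] yawjaw -94.25 deg x-axis [ 0.001  0.    -1.   ] F [ 0.5 -0.5 -1.4] T [ 0.04 -0.02 -0.03] w 0.295 q [0.36  0.195 2.06  0.    0.885 2.005]
time: 65.8
tool_pos: [0.4936, 0.2126, 0.045]
tcp_rot: [-2.184, 0.081, 2.184]
wrist_force: [0.4, 0.2, -0.7]
width: 0.293
t 65.80 tcp [493.6 212.6  45. ] yawjaw -94.25 deg x-axis [-0. -0. -1.] F [ 0.4  0.2 -0.7] T [-0.04 -0.04  0.04] w 0.293 q [ 0.36   0.198  2.062 -0.     0.882  2.005]
t 65.85 tcp [493.6 212.6  45. ] yawjaw -94.25 deg x-axis [-0. -0. -1.] F [ 0.1  0.2 -1.1] T [-0.05 -0.03  0.02] w 0.298 q [ 0.36   0.198  2.062 -0.     0.882  2.005]
```

```bash
python3 -m creep '[[255,[0,0,-0.5],0],[255,[0,0,0],0],[255,[0,0,-0.4],0],[255,[0,0,0],0],[255,[0,0,0],0],[255,[0,0,0],0],[255,[0,0,0],0],[255,[0,0,0],0]]'
python3 -c "
from h import *;st();cam('side');st()"
```

```text
time: 66.52
tool_pos: [0.4939, 0.2127, 0.0448]
tcp_rot: [-2.184, 0.081, 2.183]
wrist_force: [-1.8, -0.6, 6.2]
width: 0.295
t 66.52 tcp [493.9 212.7  44.8] yawjaw -94.25 deg x-axis [ 0.001  0.    -1.   ] F [-1.8 -0.6  6.2] T [-0.28  0.32 -0.04] w 0.295 q [ 0.36   0.199  2.062 -0.     0.881  2.005]
t 66.57 tcp [493.9 212.7  44.8] yawjaw -94.25 deg x-axis [ 0.001  0.    -1.   ] F [-2.  -0.9  4.6] T [-0.19  0.34 -0.02] w 0.293 q [ 0.36   0.199  2.062 -0.     0.881  2.005]
```

Contact is made. I release, lift, and back away for a final look.

```bash
python3 -m creep '[[70,[0,0,0.4],0],[70,[0,0,0],0],[70,[0,0,0],0],[70,[0,0,0],0],[70,[0,0,10],0],[70,[0,0,30],0],[70,[0,0,40],0],[70,[0,0,40],0]]'
python3 -m creep '[[70,[0,-20,30],0],[70,[0,-38,20],0],[70,[0,-38,0],0],[70,[0,-38,0],0],[70,[0,-38,0],0],[70,[0,-38,0],0],[70,[0,-10,0],0],[70,[0,0,0],0]]'
python3 -m creep '[[70,[0,0,0],0],[70,[0,0,0],0],[70,[0,0,0],0],[70,[0,0,0],0],[70,[0,0,0],0],[70,[0,0,0],0],[70,[0,0,0],0],[70,[0,0,0],0]]'
python3 - <<'E'
from h import *
np.set_printoptions(precision=4,suppress=True)
st()
for n in("top","side"):
    im,d,K,e,R=cam(n);P=cloud(d,K,e,R);h=cv2.cvtColor(im,cv2.COLOR_BGR2HSV).astype(int)
    for w,c in (('C2',(.4481,.3244)),('C0',(.4401,.2166)),('C3',(.4939,.2126)),('stowed',(.503,.3145))):
        m=(np.hypot(P[...,0]-c[0],P[...,1]-c[1])<.022)&(P[...,2]>.058)&(P[...,2]<.078)
        if m.sum()>5:
            q=P[m];(cc,rr)=cv2.minEnclosingCircle((q[:,:2]*1000).astype(np.float32));print(n,w,m.sum(),q.mean(0),np.round(cc,1),round(rr,1))
    A=np.hypot(P[...,0]-.495,P[...,1]+.291);m=(A<.04)&(P[...,2]>.154)&(P[...,2]<.19);b=m&(h[...,1]<90)&(h[...,2]>130)
    q=P[b];v=np.linalg.eigh(np.cov(q[:,:2].T))[1][:,1];print(n,'capbar',b.sum(),q.mean(0),(np.degrees(np.arctan2(v[1],v[0]))+90)%180-90, 'top z',np.median(P[m][:,2]))
    cv2.imwrite(f"pics/{n}22.png",im)
st()
E
```

```text
time: 67.23
tool_pos: [0.4923, 0.2122, 0.1651]
tcp_rot: [-2.181, 0.082, 2.187]
wrist_force: [1.5, 0.5, 0.5]
width: 0.727
time: 67.9
tool_pos: [0.4936, -0.0087, 0.2147]
tcp_rot: [-2.183, 0.086, 2.181]
wrist_force: [0.1, 0.3, 0.4]
width: 0.725
time: 68.57
tool_pos: [0.4935, -0.0059, 0.2139]
tcp_rot: [-2.184, 0.08, 2.184]
wrist_force: [-0.3, 0.7, -1.4]
width: 0.727
t 68.57 tcp [493.5  -5.9 213.9] yawjaw -94.22 deg x-axis [-0.  0. -1.] F [-0.3  0.7 -1.4] T [ 0.01 -0.04 -0.04] w 0.727 q [-0.063 -0.071  2.002  0.     1.211  1.582]
top C2 75 [0.4495 0.3228 0.0682] [449.5 323.8] 13.6
top C0 69 [0.4401 0.2158 0.0688] [440.  216.2] 13.1
top C3 69 [0.4949 0.212  0.0685] [494.  213.1] 13.8
top stowed 74 [0.5042 0.3145 0.0686] [504.3 314.9] 13.3
top capbar 46 [ 0.4946 -0.2918  0.1625] 5.463254428558798 top z 0.16217459050875893
side C2 23 [0.4388 0.321  0.0648] [440.5 323.7] 13.7
side C0 79 [0.4377 0.2129 0.0665] [436.2 215.7] 14.7
side C3 42 [0.4983 0.2076 0.0652] [498.1 210.3] 13.0
side stowed 40 [0.507  0.3105 0.066 ] [504.1 313.3] 14.7
side capbar 113 [ 0.4947 -0.291   0.1619] 5.852977703349239 top z 0.16118919473941518
t 68.67 tcp [493.5  -6.1 213.9] yawjaw -94.24 deg x-axis [-0.  0. -1.] F [-0.8 -1.4  0.5] T [-0.02 -0.   -0.01] w 0.724 q [-0.063 -0.071  2.002  0.     1.211  1.582]
```

View pics/side22.png

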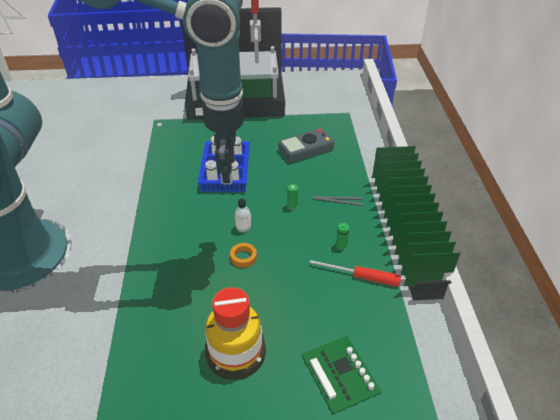

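View pics/top22.png

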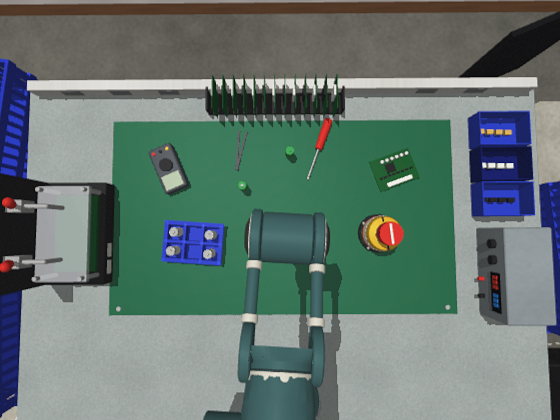

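```bash
python3 -c "
from workcell import *
print(finish_job())"
```

```text
the job is handed in; nothing more can be done
None
```

The job is handed in at about 69 s of the 200 s allowed. Both spent cells are in the jar with the cap locked, and all three sound cells stand in the tray.

**What I did:** I took the cap off by pressing and turning it, then put it on the mat. It was knocked about 4 cm aside, so I found it again. I dropped both spent cells through the mouth and refitted the cap. After locking, the cap sat about 2.8 mm off its starting position. I gripped it again, pressed it lightly and shifted it back. The three sound cells then went into compartments 0, 2 and 3, each lowered until the wrist force showed contact with the floor.

**What the last checks showed:**
- **Cap:** its top is at 161 to 162 mm, as it was when first locked. It is centred to within about 1 mm of where it started. It read level (under 0.01 rad) when I measured it after re-centring.
- **White bar:** it lies about 4° clockwise of the jar's marks, 1° beyond the stop described in the task but inside the 0.17 rad limit.
- **Sound cells:** their tops are at the right height, and the top camera puts them within about 2 mm of the compartment centres. In the final side picture the gripper partly hid compartments 2 and 3, so its readings there were up to 8 mm off. Earlier clear views of compartment 2 agreed with the top camera. Compartment 3 had no other clear side view.
- **Spent cells:** I did not see them inside the jar. That they are in rests on both having been released into the mouth and neither being anywhere else on the bench.
- **Everything else:** the cell already in the tray measured where it was, and the other items looked undisturbed in the pictures.

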